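Clear the chips and chuck a fresh sample pin

TASK

Get the sample-preparation station ready for the next run: first sweep all the loose metal chips off the deck into the catch tray with the scraper, never touching the sharp chips with the fingers, and stand the scraper back on its blue mat. Then open the chuck, take a copper pin from the bin, stand it on the seat between the jaws and turn the sleeve clockwise to its stop so that the jaws grip the pin firmly and upright. Leave the white reference pin in its cell, and do not disturb the bottle, jar or dish.

Things in the scene. Friction and masses are not known exactly. Their poses are not given: they have to be found in the camera images.
- station: the fixed preparation station, 150 mm (its x) by 335 mm (its y), origin on the bench. Its aluminium chip deck runs from y = -85 to +165 mm; the chuck stands on it at x = 0, y = +120 mm (round foot of 38 mm radius, 16 mm high above the deck); beyond the deck's -y end lies the catch tray
- deck (a point): point on the top of the chip deck, 36 mm above the bench, at station x = 0, y = 0; same axes as the station. Two blue lips 10 mm high bound the deck, inner faces at x = +-65 mm. All chips lie at first on the deck between y = -67 and +23 mm
- tray_floor (a point): point on the floor of the blue open catch tray at station x = 0, y = -125 mm; same axes. The floor is 5 mm above the bench and reaches from the deck's edge (station y = -85) to y = -164 mm, x = +-65 mm; outer walls 28 mm above the bench
- chuck_seat (a point): centre of the chuck's flat fixed seat, on the chuck axis, 96 mm above the bench (60 mm above the deck), where a pin stands; same axes as the station. Three jaws 9 mm wide and 16 mm high stand around it
- sleeve (a joint): turn of the chuck sleeve, rad: 0 = jaws fully open (jaw faces 11 mm from the axis), 3.3 = stop. Grows clockwise seen from above; each rad brings all three jaws in by 1.5 mm, so they meet a 14 mm pin at about 2.7 and grip it hard by the stop; let go there, it springs back about 0.1. Starts partly closed. Takes 0.15 N m, more when gripping; stays where left
- sleeve_grip (a point): point on the chuck axis, 50 mm above the deck. The sleeve is a knurled steel cylinder, 56 mm diameter, from 20 to 58 mm above the deck, taken by its outside from above with the jaws and the pin (its top then 104 mm above the deck) between the fingers
- jaw0: one of the three dark steel jaws; origin on the chuck axis at seat height when the jaws are open, its x axis pointing outwards; it moves inwards with the sleeve
- jaw1: one of the three dark steel jaws; origin on the chuck axis at seat height when the jaws are open, its x axis pointing outwards; it moves inwards with the sleeve
- jaw2: one of the three dark steel jaws; origin on the chuck axis at seat height when the jaws are open, its x axis pointing outwards; it moves inwards with the sleeve
- bin: fixed white compartmented pin bin, base 40 mm (x) by 136 mm (y), four cells in a row along its y at y = -45, -15, 15, 45 mm, each 20 mm (x) by 22 mm (y) inside; cell floor 4 mm and wall tops 20 mm above the bench. Origin on the bench under its centre
- pin_a: a loose copper-coloured sample pin, round, 14 mm diameter, 44 mm long, 40 g, standing upright in a cell of the bin; origin at the centre of its lower end, z axis along the pin (up). All three copper pins are alike and any may be used; if one is dropped, take another
- pin_b: a loose copper-coloured sample pin, round, 14 mm diameter, 44 mm long, 40 g, standing upright in a cell of the bin; origin at the centre of its lower end, z axis along the pin (up). All three copper pins are alike and any may be used; if one is dropped, take another
- pin_c: a loose copper-coloured sample pin, round, 14 mm diameter, 44 mm long, 40 g, standing upright in a cell of the bin; origin at the centre of its lower end, z axis along the pin (up). All three copper pins are alike and any may be used; if one is dropped, take another
- pin_ref: the white reference pin, same size as the copper pins, in one of the bin's cells; it is to stay there
- mat: fixed blue mat, 130 mm (x) by 170 mm (y), 4 mm thick; origin on the bench under its centre
- scraper: loose scraper block, 220 g: a grey foot 116 mm (its x) by 40 mm (y) by 22 mm high with an orange handle on top, 56 mm long (x), 24 mm thick (y), from 22 to 70 mm above its underside; pinch the handle across y. Origin at the centre of its underside
- chip0: one curled copper chip, a rigid lump 16 x 12 x 8 mm, 12 g; 2 to 5 of chip0..chip4 are present; origin at the centre of its underside (as it lies at the start)
- chip1: one curled copper chip, a rigid lump 16 x 12 x 8 mm, 12 g; 2 to 5 of chip0..chip4 are present; origin at the centre of its underside (as it lies at the start)
- chip2: one curled copper chip, a rigid lump 16 x 12 x 8 mm, 12 g; 2 to 5 of chip0..chip4 are present; origin at the centre of its underside (as it lies at the start)
- chip3: one curled copper chip, a rigid lump 16 x 12 x 8 mm, 12 g; 2 to 5 of chip0..chip4 are present; origin at the centre of its underside (as it lies at the start)
- chip4: one curled copper chip, a rigid lump 16 x 12 x 8 mm, 12 g; 2 to 5 of chip0..chip4 are present; origin at the centre of its underside (as it lies at the start)
- wash_bottle: bystander: white wash bottle with a red cap, 60 mm diameter, 160 mm high; origin under its centre
- reagent_jar: bystander: amber jar with a blue cap, 64 mm diameter, 100 mm high; origin under its centre
- dish: bystander: low white dish, 66 mm diameter, 22 mm high; origin under its centre
There are look-alikes about, which are no part of the job. Several things look just like the scraper: the one meant starts farthest to the robot's left. Of the things shaped like the mat, the blue one is meant.

How it is judged:
On the way, in this order (a step that is already met when the one before it is completed fails the run):
1. every chip lies in the catch tray (x of chip0 in the frame of station between -0.07 and 0.07 m and y of chip0 in the frame of station between -0.172 and -0.08 m and z of each of chip0, chip1, chip2, chip3, chip4 in the frame of station below 0.031 m and x of chip1 in the frame of station between -0.07 and 0.07 m and y of chip1 in the frame of station between -0.172 and -0.08 m and x of chip2 in the frame of station between -0.07 and 0.07 m and y of chip2 in the frame of station between -0.172 and -0.08 m and x of chip3 in the frame of station between -0.07 and 0.07 m and y of chip3 in the frame of station between -0.172 and -0.08 m and x of chip4 in the frame of station between -0.07 and 0.07 m and y of chip4 in the frame of station between -0.172 and -0.08 m), for 0.2 s.
2. the scraper stands on its mat (x of scraper in the frame of mat between -0.065 and 0.065 m and y of scraper in the frame of mat between -0.085 and 0.085 m and z of scraper in the frame of mat below 0.012 m and angle between scraper's own z axis and vertical below 0.2 rad and linear speed of scraper below 0.02 m/s), for 0.2 s.
3. a copper pin stands on the seat, gripped by all three jaws (((distance between pin_a and chuck_seat below 0.005 m and angle between pin_a's own z axis and vertical below 0.12 rad and contact force between each of jaw0, jaw1, jaw2 and pin_a above 3 N) or (distance between pin_b and chuck_seat below 0.005 m and angle between pin_b's own z axis and vertical below 0.12 rad and contact force between each of jaw0, jaw1, jaw2 and pin_b above 3 N) or (distance between pin_c and chuck_seat below 0.005 m and angle between pin_c's own z axis and vertical below 0.12 rad and contact force between each of jaw0, jaw1, jaw2 and pin_c above 3 N))), for 0.2 s.
At the end, for the whole second after the job is handed in: Every chip present is in the catch tray; a copper pin stands on the chuck seat (lower end within 5 mm of the seat's centre, within 0.12 rad of upright) with each jaw pressing on it with over 3 N; the scraper stands upright and at rest with its centre over the blue mat (all of step 1 and all of step 2 and ((distance between pin_a and chuck_seat below 0.005 m and angle between pin_a's own z axis and vertical below 0.12 rad and contact force between each of jaw0, jaw1, jaw2 and pin_a above 3 N) or (distance between pin_b and chuck_seat below 0.005 m and angle between pin_b's own z axis and vertical below 0.12 rad and contact force between each of jaw0, jaw1, jaw2 and pin_b above 3 N) or (distance between pin_c and chuck_seat below 0.005 m and angle between pin_c's own z axis and vertical below 0.12 rad and contact force between each of jaw0, jaw1, jaw2 and pin_c above 3 N))); the robot touches nothing.
It fails at once if the white reference pin is taken from its cell or knocked about (moved over 20 mm) (distance of pin_ref from where it was at the start of the episode above 0.02 m).
It fails at once if a bystander (bottle, jar, dish) is shifted by more than 30 mm (distance of any of wash_bottle, reagent_jar, dish from where it was at the start of the episode above 0.03 m).
It fails at once if the fingers press on a chip (contact force between the fingers and chip0 above 1 N or contact force between the fingers and chip1 above 1 N or contact force between the fingers and chip2 above 1 N or contact force between the fingers and chip3 above 1 N or contact force between the fingers and chip4 above 1 N).
Of chip0, chip1, chip2, chip3, chip4 only 2 to 5 are there at a start; the rules pass over those that are not, and their reading is None.
At some moment in a run one of scraper may be knocked a few centimetres aside while the robot is not near it.
Once in a run the grip may slacken for a moment while it holds something.
It also fails if it takes over 192 s, if anything falls off the work surface, if the arm or the gripper's body presses on something with over 40 N, if the wrist force passes 120 N, or if a joint passes its speed limit or range.

ROBOT

A 7-joint arm with a two-finger parallel gripper is mounted at the origin on the work surface. World frame = base frame: x ahead of the robot, y to its left, z up, the work surface at z = 0. Lengths are in m, angles in rad, forces in N, time in s.
With the tool pointing down it reaches from about 0.4 to 0.85 m from the base axis. Payload 4.5 kg.
Tool frame: the origin (TCP) lies at the very end of the fingers, on their centre line; the grasp point (between the pads) lies 19 mm behind it; z points along the fingers, y is the line along which they close (so a half turn about z gives the same grasp; the last joint's range is limited). The gripper opens to 88 mm and grips with 3 to 60 N. Pads are 18 mm wide; open, the fingers measure 123 mm over their backs; the gripper's body (75 mm by 187 mm) begins 45 mm behind the grasp point.
Start: joints at [1.258, 0.689, -0.195, 1.565, 0.157, 0.902, -0.215], TCP at [0.212, -0.588, 0.239] pointing down, gripper open.
Joint ranges: [-3.01, 3.01], [-0.46, 2.08], [-1.47, 1.51], [0.13, 2.56], [-1, 4.14], [0.04, 2.09], [-2.66, 2.66]. Speed limits (rad/s): [2.57, 2.57, 3.14, 3.14, 3.14, 3.14, 3.14].

INTERFACE

Orientations are given as a 3x3 rotation matrix whose columns are the frame's x, y, z axes.
In Python, from station import arm gives the robot as it stands. The module is installed in compiled form; this text tells all that it offers.
- The arm moves only by the tool arm_command, never from a script. Its argument "motion" is a list that holds one entry, the list of rows, each a list of 7 numbers: the shift along the tool's x, y, z scaled (see below), then the turn, a rotation vector about the tool's x, y, z scaled (see below), then the opening, from 0 (shut) to 1 (fully open). In form: [[[tx, ty, tz, rx, ry, rz, claw], ...]]. A call has exactly 5 rows; each row is the pose to reach, as a shift and turn from the pose commanded when the call began, along the tool's axes at that moment; what a row does not reach only later rows make up. The controller multiplies each number of a shift by 0.12 m and each number of a turn by 45 degrees. A row lasts 1/10 s, in which the tool goes at most 50 mm and 8.59 degrees, less where a joint would pass 70% of its speed; a pose out of reach is approached as far as the arm can. A call with a number of a shift or a turn outside -1 to 1 is refused whole. A call with a gripper value outside its range is refused whole. The fingers move at their own pace and stop on an object; "newtons" is the grip in N (left out, the last holds). Time passes only in rows, so rows that repeat a pose let the fingers close, or fill a call up. It gives the time, the measured TCP pose, the force, the opening and the grip force at its end, in the units of the state.
- arm.get_obs(): the state, without advancing time (a new reading comes with each control period).
- arm.read_camera(name): name is "side" or "top"; returns a dict with "frame" (480x640x3 uint8, red, green, blue), "depth" (480x640 float32, m along the optical axis (not along the pixel's ray), 0 where there is no reading), "fx", "fy", "cx", "cy" (pixels), "rvec" (rotation vector, rad) and "tvec" (3), from world to camera coordinates, as OpenCV has them. Camera axes: x right, y down, z forward; pixel columns grow to the right and rows downward; lengths in m; the calibration is good to about 2 mm. A picture is of the moment at which its call begins.
- arm.job_done(): hands the job in; it is judged then, once.
The state is a dict: "time": time; "joint_pos": joint angles; "dq": joint speeds; "joint_torque": joint torques, N m; "tcp_pos": TCP position; "orientation": TCP orientation; "force": force on the tool from outside, world axes, zero at the start; "moment": the same for the moment, N m; "width": finger opening in m; "grasp_force": force on a finger pad.
Only numpy, scipy, OpenCV 4.12 (cv2) and the standard library are available. Lean on these libraries where they do the work, as an engineer would, in place of code of your own. Each camera call takes 0.05 s, during which the arm holds its last target. There are 200 camera calls.

## Working session

There is one attempt and no reset: what is moved stays moved. The work goes in short steps, Python scripts to look and compute and a tool call to move; the robot and the scene stay as the last step left them, time stands still between calls to the robot, and variables do not carry over. Pictures are saved under pics/ and viewed, at most 14 in all, crops included, and the job is handed in when it is done.

Besides the shell and the picture viewer there is one more tool, called after ">>>" as name(argument=value, ...), one argument or row to a line, values as JSON. arm_command: Moves the arm, as the interface text tells. Shifts and turns lie within -1 to 1; 1 stands for 0.12 m of shift or 45 degrees of turn. Its arguments: {"type":"object","properties":{"motion":{"type":"array"},"newtons":{"type":"number"}},"required":["motion"]}

```bash
mkdir -p pics; python3 - <<'E'
from station import arm
import cv2,numpy as np
o=arm.get_obs();print(o)
for n in("top","side"):
    c=arm.read_camera(n);np.savez(f"{n}0.npz",**c)
    cv2.imwrite(f"pics/{n}0.png",c["frame"][:,:,::-1]);print(n,c["fx"],c["fy"],c["cx"],c["cy"],c["rvec"],c["tvec"],(c["depth"]>0).mean())
    R,_=cv2.Rodrigues(np.array(c["rvec"]));print(-R.T@np.array(c["tvec"]))
E
```

```text
{'time': 0.0, 'joint_pos': array([ 1.25779027,  0.68998209, -0.1945516 ,  1.56636195,  0.15729935,
        0.9024832 , -0.21511125]), 'dq': array([ 0.00064071,  0.00024533,  0.00036273, -0.00010922,  0.0005091 ,
        0.00020163, -0.0003783 ]), 'joint_torque': array([ 1.25643392e-04, -5.27561080e+01, -1.26624338e+00, -1.53425914e+01,
       -5.25786274e-02,  6.72897921e-03,  1.81419678e-04]), 'tcp_pos': array([ 0.21219055, -0.58719757,  0.23790739]), 'orientation': array([[ 9.40427728e-01,  3.39992884e-01, -7.26533381e-04],
       [ 3.39993643e-01, -9.40426213e-01,  1.69107892e-03],
       [-1.08296237e-04, -1.83735424e-03, -9.99998306e-01]]), 'force': array([ 0.05160836, -1.02128225,  0.20591397]), 'moment': array([-0.06207789, -0.02349142, -0.03305607]), 'grasp_force': 0.0, 'width': 0.08840149554588873}
top 472.76855710387474 472.76855710387474 321.8890361368934 240.07877444593066 [ 1.99222585 -2.23421445  0.22742478] [-0.13810875  0.5337914   1.59447902] 0.9961686197916667
[ 0.17878649 -0.16527738  1.66945781]
side 547.6774596016912 547.6774596016912 328.2839454957885 235.89719765649866 [ 0.54033686 -2.68880116  1.17514673] [0.40807391 0.32599159 1.26343618] 0.9960970052083333
[0.10384405 0.8086935  1.09740469]
```

View pics/top0.png

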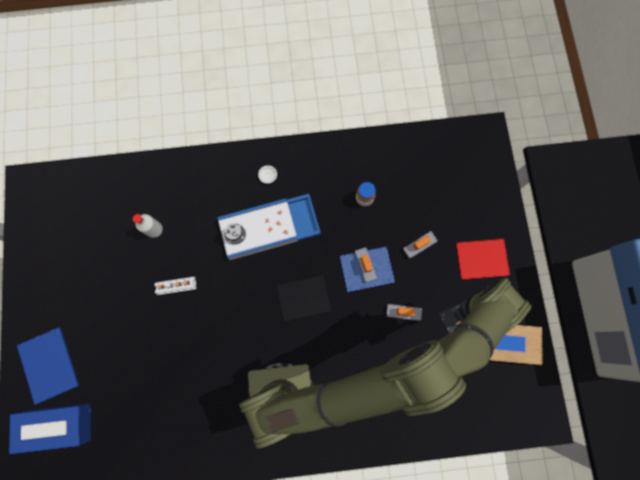

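View pics/side0.png

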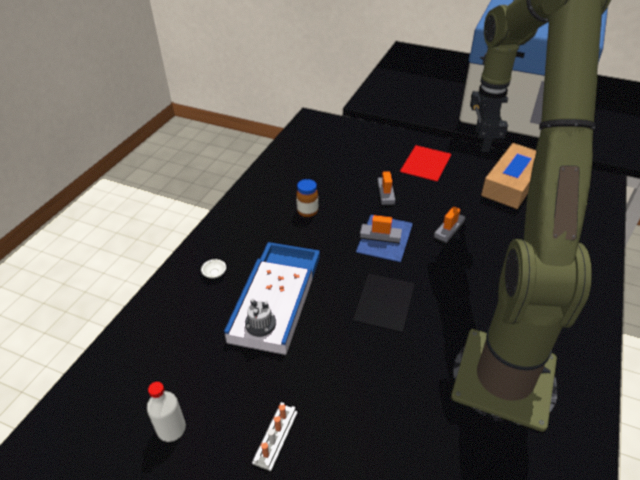

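```bash
cat > h.py <<'E'
import numpy as np,cv2
def shot(n,save=None):
    from station import arm
    c=arm.read_camera(n)
    if save: np.savez(save+".npz",**c)
    return c
def load(f): return dict(np.load(f+".npz"))
def RT(c):
    R,_=cv2.Rodrigues(np.array(c["rvec"],float)); return R,np.array(c["tvec"],float).ravel()
def cloud(c):
    R,t=RT(c); v,u=np.mgrid[0:480,0:640]; d=c["depth"].astype(float)
    P=np.stack([(u-c["cx"])/c["fx"]*d,(v-c["cy"])/c["fy"]*d,d],-1)
    return (P-t)@R
def plane(c,u,v,z):
    R,t=RT(c); d=np.array([(u-c["cx"])/c["fx"],(v-c["cy"])/c["fy"],1.])@R; o=-t@R
    return o+d*(z-o[2])/d[2]
def tri(c1,p1,c2,p2):
    Ps=[]
    for c in(c1,c2):
        R,t=RT(c); K=np.array([[c["fx"],0,c["cx"]],[0,c["fy"],c["cy"]],[0,0,1.]]); Ps.append(K@np.c_[R,t])
    X=cv2.triangulatePoints(Ps[0],Ps[1],np.array(p1,float).reshape(2,1),np.array(p2,float).reshape(2,1)).ravel()
    return X[:3]/X[3]
def hsv(c): return cv2.cvtColor(np.ascontiguousarray(c["frame"]),cv2.COLOR_RGB2HSV)
def comps(m,mn=3):
    n,l,s,ce=cv2.connectedComponentsWithStats(m.astype(np.uint8),connectivity=8)
    return [(l==i,s[i],ce[i]) for i in range(1,n) if s[i][4]>=mn]
def rect(P):
    (x,y),(w,h),a=cv2.minAreaRect(np.float32(P[:,:2]*1000)); return np.round([x,y,w,h,a],1)
E
python3 - <<'E'
from h import *
np.set_printoptions(precision=4,suppress=True)
for n in("top0","side0"):
    c=load(n);P=cloud(c);H=hsv(c);h,s,v=H[...,0].astype(int),H[...,1],H[...,2]
    tab=(abs(P[...,2])<.25)&(P[...,0]>.15)&(P[...,0]<.95)&(abs(P[...,1])<.8)
    print(n)
    for nm,m in dict(orange=((h<16)|(h>172))&(s>110)&(v>70),blue=(h>100)&(h<125)&(s>90)&(v>50),white=(s<45)&(v>150),grey=(s<60)&(v>70)&(v<=150)).items():
        for k,st,ce in comps(m&tab,6):
            Q=P[k]; print(nm,st,ce.round(1),'xyz',np.median(Q,0),'z',np.percentile(Q[:,2],[2,98]),rect(Q))
E
```

```text
top0
orange [357 192  17  10  35] [363.8 198.3] xyz [ 0.6404 -0.3608  0.0731] z [0.0613 0.0791] [ 646.3 -363.3   59.1   25.4   68.3]
orange [132 213  11  10  83] [136.7 217.9] xyz [0.638  0.4052 0.158 ] z [-0.0052  0.165 ] [660.1 435.6 111.5  35.7  46.2]
orange [414 236  17  13 122] [421.7 242.3] xyz [ 0.4648 -0.5394  0.0683] z [0.0202 0.0769] [ 471.2 -547.4   28.6   72.5   24.9]
orange [ 456  239   42   41 1370] [475.7 259.3] xyz [ 0.3925 -0.7358  0.0029] z [-0.0063  0.011 ] [ 394.4 -736.4  129.6  139.7   88.6]
orange [361 255  11  17 121] [366.3 263.1] xyz [ 0.4133 -0.3391  0.0722] z [0.0351 0.0808] [ 415.3 -343.4   55.3   32.6   12.7]
orange [177 283   3   2   6] [178.  283.5] xyz [0.4214 0.311  0.0452] z [0.0369 0.0513] [421.4 312.6   6.4   4.8  14.7]
orange [159 286   4   2   7] [160.7 286.4] xyz [0.4185 0.373  0.039 ] z [0.0209 0.0559] [420.  373.5   6.4   3.    9.8]
orange [397 308  18   8 129] [405.7 311.3] xyz [ 0.2373 -0.4499  0.0687] z [0.0212 0.0761] [ 237.4 -453.8   65.7   26.3   84.3]
blue [358 181  19  18 252] [366.7 189.1] xyz [ 0.6689 -0.3727  0.0975] z [-0.0043  0.1
[... 13020 characters left out ...]
86.  436.5] xyz [0.403  0.3258 0.0008] z [-0.0032  0.0025] [403.2 326.3   1.9  21.4   2.1]
grey [267 434   9  10  54] [271.9 438.7] xyz [0.4202 0.3519 0.0232] z [0.0064 0.0428] [424.1 349.   18.1  14.6  41.3]
grey [279 443   5  10  10] [281.  447.5] xyz [ 0.4025  0.3505 -0.0009] z [-0.0025  0.    ] [402.4 350.6   1.7  20.7   0.3]
grey [255 445   5  10  10] [257.  449.5] xyz [ 0.4467  0.3737 -0.0014] z [-0.0051  0.0012] [446.4 374.1   2.1  21.4   3.7]
grey [274 454   5  10  10] [276.  458.5] xyz [ 0.401   0.376  -0.0001] z [-0.0024  0.0044] [401.  375.9   2.   20.3   2.8]
grey [252 458  22  13  41] [261.5 465.8] xyz [ 0.4215  0.402  -0.0002] z [-0.0036  0.0048] [422.4 398.3  46.   14.3   5.4]
```

```bash
cat > meas.py <<'E'
from h import *
def deck(c):
    P=cloud(c);H=hsv(c);s,v=H[...,1],H[...,2]
    m=(s<45)&(v>150)&(abs(P[...,2]-.036)<.012)&(P[...,0]>.45)&(P[...,0]<.72)&(abs(P[...,1]-.02)<.22)
    k=max(comps(m,50),key=lambda a:a[1][4])[0]; vv,uu=np.nonzero(k)
    Q=np.array([plane(c,u,w,.036) for u,w in zip(uu,vv)])
    r=rect(Q); a=r[4]
    if a>45:a-=90
    t=np.radians(a); ex=np.array([np.cos(t),np.sin(t)]);ey=np.array([-ex[1],ex[0]])
    a_,b_=Q[:,:2]@ex,Q[:,:2]@ey
    return a,(a_.min(),a_.max(),b_.min(),b_.max()),r
def orange_tops(c,lo=.066,hi=.08):
    P=cloud(c);H=hsv(c);h,s,v=H[...,0].astype(int),H[...,1],H[...,2]
    m=((h<16)|(h>172))&(s>110)&(v>70)&(P[...,2]>lo)&(P[...,2]<hi)&(P[...,0]>.3)&(P[...,0]<.55)
    return [(rect(P[k]),P[k].mean(0).round(4),s_[4]) for k,s_,_ in comps(m,20)]
def chuck(c,cx=.578,cy=.105):
    P=cloud(c); m=(np.hypot(P[...,0]-cx,P[...,1]-cy)<.05)&(P[...,2]>.088)
    Q=P[m]; top=Q[Q[:,2]<.1]
    (x,y),r=cv2.minEnclosingCircle(np.float32(top[:,:2]*1000)); return x,y,r,len(top),Q
E
python3 - <<'E'
from meas import *
np.set_printoptions(precision=4,suppress=True)
for n in("top0","side0"):
    c=load(n);print(n,deck(c));
    for o in orange_tops(c):print(o)
    print(chuck(c)[:4])
    P=cloud(c);m=(P[...,2]>.035)&(P[...,2]<.06)&(P[...,0]>.38)&(P[...,0]<.47)&(P[...,1]>.25)&(P[...,1]<.42)
    for k,s,ce in comps(m,3): print('pin',P[k].mean(0),s[4],rect(P[k]))
    m=(P[...,2]>.015)&(P[...,2]<.024)&(P[...,0]>.38)&(P[...,0]<.47)&(P[...,1]>.25)&(P[...,1]<.42)
    print('bin',rect(P[m]))
T,S=load("top0"),load("side0")
for name in("top","side"):
    c=load(name+"0");im=c["frame"];u0,v0,w,h=(150,190,180,110) if name=="top" else (200,235,130,235)
    cv2.imwrite(f"pics/{name}0z.png",cv2.resize(im[v0:v0+h,u0:u0+w,::-1],None,fx=4 if name=="top" else 2.5,fy=4 if name=="top" else 2.5,interpolation=cv2.INTER_CUBIC))
E
```

```text
top0 (np.float64(9.5), (np.float64(0.5209076477541345), np.float64(0.6510609471583355), np.float64(-0.19610895668658193), np.float64(0.053376810513920854)), array([589.7,  26.3, 130.1, 249.5,   9.5]))
(array([ 465.3, -540.5,   23. ,   53.9,   23.5]), array([ 0.4648, -0.5407,  0.0708]), np.int32(81))
(array([ 414.7, -340.2,   55.3,   24.9,   14.4]), array([ 0.4149, -0.339 ,  0.0727]), np.int32(102))
(573.53466796875, 105.45486450195312, 28.40167808532715, 139)
pin [0.4242 0.2882 0.0468] 16 [423.3 288.8  12.2  12.   25.3]
pin [0.4201 0.3463 0.0455] 19 [421.3 346.   14.3  12.8  24. ]
pin [0.4213 0.3157 0.0471] 17 [421.5 315.7  12.1  10.5  83.3]
pin [0.4188 0.3773 0.0467] 16 [418.5 378.4  11.6  11.2  84.7]
bin [420.4 334.3  33.4 136.5   2.7]
side0 (np.float64(9.5), (np.float64(0.5222235911726772), np.float64(0.6527276382746204), np.float64(-0.19577341355888134), np.float64(0.06401900386042662)), array([590.3,  32. , 130.5, 259.8,   9.5]))
(array([ 469. , -539.5,   22.3,   59.7,   24.7]), array([ 0.4688, -0.5403,  0.0694]), np.int32(70))
(array([ 417.9, -338. ,   52. ,   30.3,   17.8]), array([ 0.4176, -0.3373,  0.0721]), np.int32(127))
(574.948974609375, 104.19144439697266, 30.025863647460938, 269)
pin [0.4262 0.2911 0.0453] 48 [427.  290.4  13.8  13.5   3.3]
pin [0.4241 0.3192 0.0455] 51 [424.4 317.9  13.6  12.9  61.1]
pin [0.4228 0.3492 0.0455] 51 [423.7 348.5  12.7  13.9  51.8]
pin [0.4217 0.3801 0.0449] 54 [422.2 378.2  12.9  13.6  10.2]
bin [423.9 333.   34.  138.3   2.7]
```

>>> arm_command(
  motion=[
    [[0,0,0,0,0,0.1467,1],[0,0,0,0,0,0.1467,1],[0,0,0,0,0,0.1467,1],[0,0,0,0,0,0.1467,1],[0,0,0,0,0,0.1467,1]],
  ],
)

```text
time: 0.6
tcp_pos: [0.2124, -0.5877, 0.2386]
orientation: [[0.973, 0.231, 0.0], [0.231, -0.973, 0.0], [0.0, -0.0, -1.0]]
force: [-1.2, 0.1, -0.1]
width: 0.0882
grasp_force: 0.0
```

>>> arm_command(
  motion=[
    [[0.18,-0.135,0,0,0,0,1],[0.36,-0.27,0,0,0,0,1],[0.54,-0.41,0,0,0,0,1],[0.71,-0.54,0,0,0,0,1],[0.71,-0.54,0,0,0,0,1]],
  ],
)

```text
time: 1.1
tcp_pos: [0.2842, -0.5018, 0.2389]
orientation: [[0.972, 0.237, 0.002], [0.237, -0.972, 0.002], [0.003, -0.002, -1.0]]
force: [0.3, 0.3, 0.1]
width: 0.0882
grasp_force: 0.0
```

>>> arm_command(
  motion=[
    [[0.18,-0.135,0,0,0,0,1],[0.36,-0.27,0,0,0,0,1],[0.54,-0.41,0,0,0,0,1],[0.71,-0.54,0,0,0,0,1],[0.71,-0.54,0,0,0,0,1]],
  ],
)

```text
time: 1.6
tcp_pos: [0.3513, -0.4201, 0.2389]
orientation: [[0.972, 0.235, 0.002], [0.235, -0.972, 0.001], [0.002, -0.001, -1.0]]
force: [0.3, 0.1, 0.1]
width: 0.0879
grasp_force: 0.0
```

>>> arm_command(
  motion=[
    [[0.18,-0.135,0,0,0,0,1],[0.36,-0.27,0,0,0,0,1],[0.54,-0.41,0,0,0,0,1],[0.71,-0.54,0,0,0,0,1],[0.71,-0.54,0,0,0,0,1]],
  ],
)

```text
time: 2.1
tcp_pos: [0.4188, -0.3382, 0.2389]
orientation: [[0.972, 0.234, 0.002], [0.234, -0.972, 0.001], [0.002, -0.0, -1.0]]
force: [-0.3, -0.5, 0.2]
width: 0.0885
grasp_force: 0.0
```

```bash
python3 - <<'E'
from meas import *
from station import arm
np.set_printoptions(precision=4,suppress=True)
c=shot("top","top1");s=shot("side","side1")
print(orange_tops(s));print(orange_tops(c)); print(arm.get_obs()["joint_pos"],arm.get_obs()["tcp_pos"])
a=c["frame"][160:320,130:450,::-1];cv2.imwrite("pics/top1.png",cv2.resize(a,None,fx=2.5,fy=2.5,interpolation=cv2.INTER_CUBIC))
E
```

```text
[(array([ 418.3, -340. ,   55.5,   29.4,    6.9]), array([ 0.4176, -0.3372,  0.0724]), np.int32(127))]
[(array([ 465.2, -541.9,   23.4,   54.9,   24. ]), array([ 0.4645, -0.54  ,  0.0703]), np.int32(81))]
[ 0.6817  0.5729 -0.13    1.831   0.106   0.7441 -0.8456] [ 0.4159 -0.3414  0.2387]
```

View pics/top1.png

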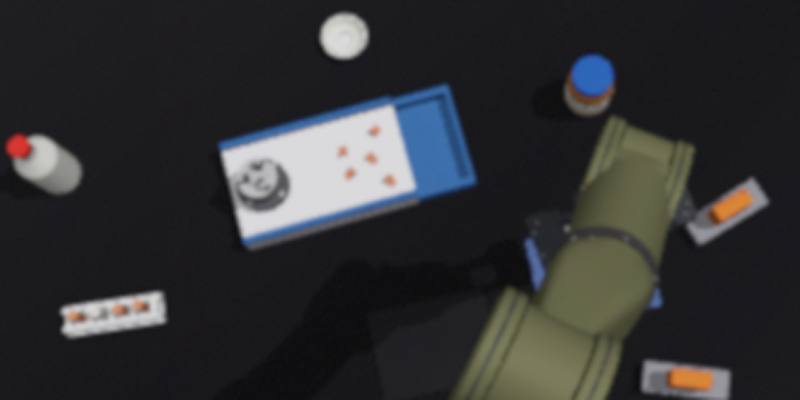

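>>> arm_command(
  motion=[
    [[0,-0.017,0.25,0,0,0,1],[0,-0.017,0.5,0,0,0,1],[0,-0.017,0.75,0,0,0,1],[0,-0.017,0.85,0,0,0,1],[0,-0.017,0.85,0,0,0,1]],
  ],
)

```text
time: 2.7
tcp_pos: [0.4142, -0.339, 0.1354]
orientation: [[0.974, 0.227, -0.003], [0.227, -0.974, 0.001], [-0.003, -0.002, -1.0]]
force: [-0.7, -0.7, 0.2]
width: 0.088
grasp_force: 0.0
```

>>> arm_command(
  motion=[
    [[0,0,0.25,0,0,0,1],[0,0,0.5,0,0,0,1],[0,0,0.7,0,0,0,1],[0,0,0.85,0,0,0,1],[0,0,0.85,0,0,0,1]],
  ],
)

```text
time: 3.2
tcp_pos: [0.4156, -0.3386, 0.0341]
orientation: [[0.973, 0.229, -0.001], [0.229, -0.973, 0.0], [-0.001, -0.0, -1.0]]
force: [-0.2, 0.3, -0.0]
width: 0.088
grasp_force: 0.0
```

>>> arm_command(
  motion=[
    [[0,0,0,0,0,0,0],[0,0,0,0,0,0,0],[0,0,0,0,0,0,0],[0,0,0,0,0,0,0],[0,0,0,0,0,0,0]],
  ],
  newtons=35,
)

```text
time: 3.7
tcp_pos: [0.4164, -0.3382, 0.0353]
orientation: [[0.973, 0.23, 0.001], [0.23, -0.973, -0.001], [0.001, 0.001, -1.0]]
force: [-0.1, -0.2, 0.3]
width: 0.0504
grasp_force: 0.0
```

>>> arm_command(
  motion=[
    [[0,0,0,0,0,0,0],[0,0,0,0,0,0,0],[0,0,0,0,0,0,0],[0,0,0,0,0,0,0],[0,0,0,0,0,0,0]],
  ],
)

```text
time: 4.2
tcp_pos: [0.4164, -0.3384, 0.0348]
orientation: [[0.973, 0.229, 0.001], [0.229, -0.973, -0.001], [0.0, 0.001, -1.0]]
force: [-0.3, -1.6, -0.7]
width: 0.0238
grasp_force: 35.0
```

>>> arm_command(
  motion=[
    [[0,0,-0.2,0,0,0,0],[0,0,-0.5,0,0,0.03,0],[0,0,-0.75,0,0,0.0844,0],[0,0,-1,0,0,0.0844,0],[0,0,-1,0,0,0.0844,0]],
  ],
  newtons=50,
)

```text
time: 4.7
tcp_pos: [0.4176, -0.3388, 0.1576]
orientation: [[0.986, 0.165, 0.005], [0.165, -0.986, -0.003], [0.004, 0.004, -1.0]]
force: [1.3, -0.0, -3.3]
width: 0.0239
grasp_force: 50.0
```

>>> arm_command(
  motion=[
    [[0.1,-0.15,0,0,0,0,0],[0.22,-0.32,0,0,0,0,0],[0.35,-0.51,0,0,0,0,0],[0.483,-0.7,0,0,0,0,0],[0.483,-0.7,0,0,0,0,0]],
  ],
)

```text
time: 5.2
tcp_pos: [0.4609, -0.2399, 0.1531]
orientation: [[0.985, 0.172, -0.001], [0.172, -0.985, 0.005], [-0.0, -0.005, -1.0]]
force: [-1.0, -0.7, -3.1]
width: 0.0233
grasp_force: 50.0
```

>>> arm_command(
  motion=[
    [[0.1,-0.15,0,0,0,0,0],[0.22,-0.32,0,0,0,0,0],[0.35,-0.51,0,0,0,0,0],[0.483,-0.7,0,0,0,0,0],[0.483,-0.7,0,0,0,0,0]],
  ],
)

```text
time: 5.7
tcp_pos: [0.504, -0.1482, 0.1534]
orientation: [[0.985, 0.172, -0.001], [0.172, -0.985, 0.004], [0.0, -0.004, -1.0]]
force: [-0.0, 0.7, -3.4]
width: 0.0236
grasp_force: 50.0
```

>>> arm_command(
  motion=[
    [[0.1,-0.15,0,0,0,0,0],[0.22,-0.32,0,0,0,0,0],[0.35,-0.51,0,0,0,0,0],[0.483,-0.7,0,0,0,0,0],[0.483,-0.7,0,0,0,0,0]],
  ],
)

```text
time: 6.2
tcp_pos: [0.5472, -0.0564, 0.1535]
orientation: [[0.985, 0.171, -0.0], [0.171, -0.985, 0.003], [0.0, -0.003, -1.0]]
force: [0.3, -0.1, -2.0]
width: 0.0236
grasp_force: 50.0
```

>>> arm_command(
  motion=[
    [[0.1,-0.15,0,0,0,0,0],[0.22,-0.32,0,0,0,0,0],[0.35,-0.51,0,0,0,0,0],[0.483,-0.7,0,0,0,0,0],[0.483,-0.7,0,0,0,0,0]],
  ],
)

```text
time: 6.7
tcp_pos: [0.5903, 0.0356, 0.1536]
orientation: [[0.986, 0.17, 0.0], [0.17, -0.986, 0.003], [0.001, -0.003, -1.0]]
force: [0.2, 0.9, -2.2]
width: 0.0235
grasp_force: 50.0
```

```bash
python3 - <<'E'
from meas import *
from station import arm
np.set_printoptions(precision=4,suppress=True)
c=shot("top","top2");s=shot("side","side2");o=arm.get_obs()
print(o["joint_pos"],o["tcp_pos"],o["width"],o["orientation"][:2,0])
a=s["frame"][200:380,180:380,::-1];cv2.imwrite("pics/side2.png",cv2.resize(a,None,fx=3.2,fy=3.2,interpolation=cv2.INTER_CUBIC))
P=cloud(s);H=hsv(s);m=(H[...,1]<60)&(H[...,2]>70)&(P[...,2]>.12)&(P[...,2]<.165)&(P[...,0]>.5)&(P[...,0]<.68)&(abs(P[...,1]-.03)<.05)
for k,st,ce in comps(m,15): print(st,P[k].mean(0),rect(P[k]),np.percentile(P[k][:,2],[5,95]))
E
```

```text
[-0.1398  0.7529  0.0162  1.7592 -0.017   0.6324 -1.5197] [0.5885 0.0304 0.1536] 0.02354490259957592 [0.9864 0.1646]
[241 267  52  22 424] [0.5647 0.0391 0.1383] [589.2  33.9 116.6  46.2  10.3] [0.1251 0.1465]
```

View pics/side2.png

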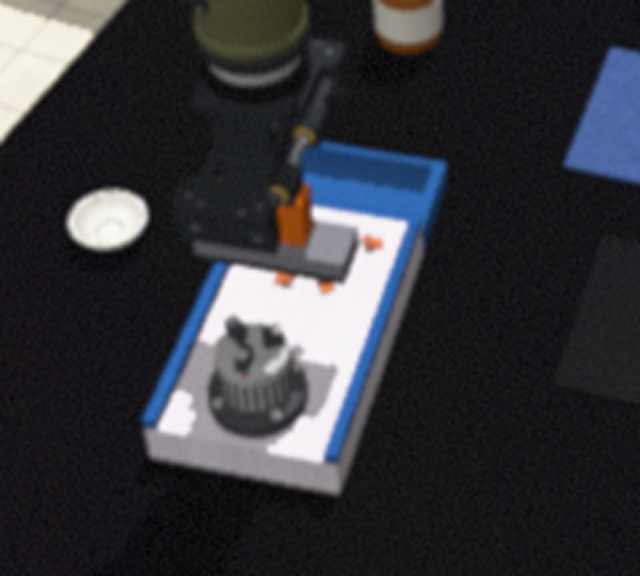

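>>> arm_command(
  motion=[
    [[0.01,0,0.1,0,0,0,0],[0.01,0,0.25,0,0,0,0],[0.01,0,0.4,0,0,0,0],[0.01,0,0.5,0,0,0,0],[0.01,0,0.5,0,0,0,0]],
  ],
)

```text
time: 7.3
tcp_pos: [0.5888, 0.0303, 0.0925]
orientation: [[0.987, 0.163, -0.005], [0.163, -0.987, -0.001], [-0.005, 0.0, -1.0]]
force: [-0.2, 0.1, -3.3]
width: 0.0237
grasp_force: 50.0
```

>>> arm_command(
  motion=[
    [[0,0,0.05,0,0,0,0],[0,0,0.1,0,0,0,0],[0,0,0.15,0,0,0,0],[0,0,0.21,0,0,0,0],[0,0,0.21,0,0,0,0]],
  ],
)

```text
time: 7.8
tcp_pos: [0.59, 0.0318, 0.0686]
orientation: [[0.986, 0.165, -0.002], [0.165, -0.986, -0.0], [-0.002, -0.0, -1.0]]
force: [0.1, 0.1, -2.6]
width: 0.0237
grasp_force: 50.0
```

```bash
python3 - <<'E'
from meas import *
from station import arm
np.set_printoptions(precision=4,suppress=True)
c=shot("top","top3");s=shot("side","side3");o=arm.get_obs()
print(o["tcp_pos"],o["force"],o["orientation"][:2,0])
a=s["frame"][230:350,210:340,::-1];b=c["frame"][180:270,200:340,::-1]
cv2.imwrite("pics/b3.png",np.hstack([cv2.resize(a,(390,360),interpolation=cv2.INTER_CUBIC),cv2.resize(b,(410,360),interpolation=cv2.INTER_CUBIC)]))
P=cloud(s);H=hsv(s);m=(H[...,1]<60)&(H[...,2]>70)&(P[...,2]>.048)&(P[...,2]<.07)&(P[...,0]>.5)&(P[...,0]<.68)&(abs(P[...,1]-.03)<.04)
for k,st,ce in comps(m,15): print(st,P[k].mean(0),rect(P[k]),np.percentile(P[k][:,2],[5,95]))
E
```

```text
[0.5907 0.0319 0.0694] [-0.241  -0.4654 -4.2437] [0.9864 0.1646]
[269 292  25  17 249] [0.5515 0.0318 0.0576] [557.8  27.9  50.2  46.5  10.6] [0.05   0.0624]
```

View pics/b3.png

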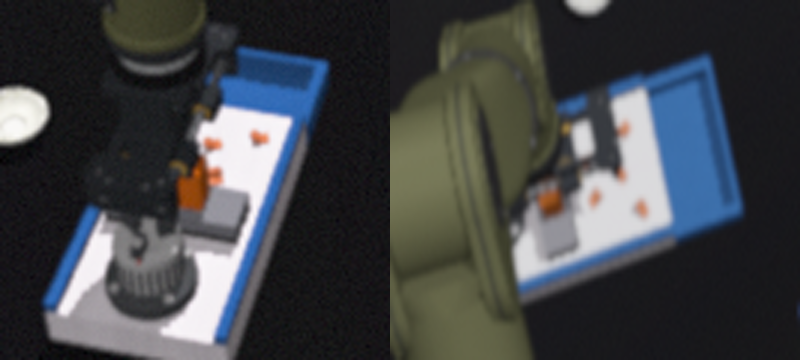

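>>> arm_command(
  motion=[
    [[0,0.04,0.012,0,0,0,0],[0,0.12,0.012,0,0,0,0],[0,0.21,0.012,0,0,0,0],[0,0.3,0.012,0,0,0,0],[0,0.38,0.012,0,0,0,0]],
  ],
)

```text
time: 8.4
tcp_pos: [0.5985, -0.0151, 0.0682]
orientation: [[0.987, 0.163, 0.0], [0.163, -0.987, -0.001], [0.0, 0.001, -1.0]]
force: [-0.9, 0.2, -2.2]
width: 0.0235
grasp_force: 50.0
```

>>> arm_command(
  motion=[
    [[0,0.07,0,0,0,0,0],[0,0.14,0,0,0,0,0],[0,0.21,0,0,0,0,0],[0,0.28,0,0,0,0,0],[0,0.34,0,0,0,0,0]],
  ],
)

```text
time: 8.9
tcp_pos: [0.605, -0.0542, 0.068]
orientation: [[0.986, 0.164, -0.0], [0.164, -0.986, -0.0], [-0.0, 0.0, -1.0]]
force: [-0.3, -0.1, -2.8]
width: 0.0236
grasp_force: 50.0
```

>>> arm_command(
  motion=[
    [[0,0.05,0,0,0,0,0],[0,0.1,0,0,0,0,0],[0,0.15,0,0,0,0,0],[0,0.2,0,0,0,0,0],[0,0.25,0,0,0,0,0]],
  ],
)

```text
time: 9.4
tcp_pos: [0.61, -0.0836, 0.0681]
orientation: [[0.986, 0.165, 0.0], [0.165, -0.986, -0.0], [0.0, 0.0, -1.0]]
force: [0.9, 0.5, -4.0]
width: 0.0239
grasp_force: 50.0
```

>>> arm_command(
  motion=[
    [[0,0.04,0,0,0,0,0],[0,0.08,0,0,0,0,0],[0,0.1,0,0,0,0,0],[0,0.1,0,0,0,0,0],[0,0.1,0,0,0,0,0]],
  ],
)

```text
time: 9.9
tcp_pos: [0.6118, -0.0946, 0.068]
orientation: [[0.986, 0.165, -0.0], [0.165, -0.986, 0.0], [-0.0, -0.0, -1.0]]
force: [0.0, 0.4, -2.4]
width: 0.0239
grasp_force: 50.0
```

```bash
python3 - <<'E'
from meas import *
from station import arm
np.set_printoptions(precision=4,suppress=True)
c=shot("top","top4");s=shot("side","side4");o=arm.get_obs()
print(o["tcp_pos"],o["force"],o["orientation"][:2,0])
a=s["frame"][230:350,210:340,::-1];b=c["frame"][180:270,200:340,::-1]
cv2.imwrite("pics/b4.png",np.hstack([cv2.resize(a,(390,360),interpolation=cv2.INTER_CUBIC),cv2.resize(b,(410,360),interpolation=cv2.INTER_CUBIC)]))
E
```

```text
[ 0.6118 -0.0943  0.0681] [-0.4365 -0.7581 -2.9647] [0.9863 0.1651]
```

View pics/b4.png

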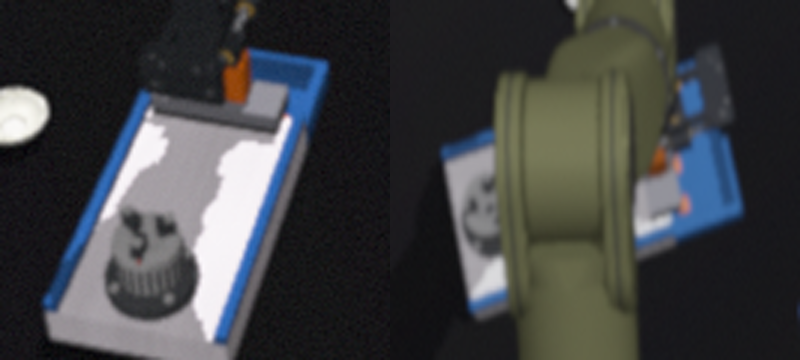

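>>> arm_command(
  motion=[
    [[0,0.05,0,0,0,0,0],[0,0.05,-0.1,0,0,0,0],[0,0.05,-0.35,0,0,0,0],[0,0.05,-0.6,0,0,0,0],[0,0.05,-0.75,0,0,0,0]],
  ],
)

```text
time: 10.5
tcp_pos: [0.614, -0.1012, 0.1613]
orientation: [[0.986, 0.164, 0.004], [0.164, -0.986, -0.001], [0.004, 0.001, -1.0]]
force: [-0.0, -0.1, -2.3]
width: 0.0235
grasp_force: 50.0
```

>>> arm_command(
  motion=[
    [[-0.17,0.15,0,0,0,0,0],[-0.34,0.3,0,0,0,0,0],[-0.51,0.45,0,0,0,0,0],[-0.68,0.58,0,0,0,0,0],[-0.68,0.58,0,0,0,0,0]],
  ],
)

```text
time: 11.0
tcp_pos: [0.5402, -0.1877, 0.159]
orientation: [[0.987, 0.158, -0.003], [0.158, -0.987, -0.003], [-0.004, 0.003, -1.0]]
force: [-0.4, -0.7, -2.4]
width: 0.0236
grasp_force: 50.0
```

>>> arm_command(
  motion=[
    [[-0.17,0.15,0,0,0,0,0],[-0.34,0.3,0,0,0,0,0],[-0.51,0.45,0,0,0,0,0],[-0.68,0.58,0,0,0,0,0],[-0.68,0.58,0,0,0,0,0]],
  ],
)

```text
time: 11.5
tcp_pos: [0.4718, -0.2687, 0.1588]
orientation: [[0.987, 0.158, -0.002], [0.158, -0.987, -0.003], [-0.003, 0.002, -1.0]]
force: [0.4, 0.1, -3.3]
width: 0.0236
grasp_force: 50.0
```

>>> arm_command(
  motion=[
    [[-0.17,0.15,0,0,0,0,0],[-0.34,0.3,0,0,0,0,0],[-0.51,0.45,0,0,0,0,0],[-0.68,0.58,0,0,0,0,0],[-0.68,0.58,0,0,0,0,0]],
  ],
)

```text
time: 12.0
tcp_pos: [0.4033, -0.3502, 0.1587]
orientation: [[0.987, 0.159, -0.002], [0.159, -0.987, -0.003], [-0.002, 0.002, -1.0]]
force: [-0.8, -0.4, -3.6]
width: 0.0234
grasp_force: 50.0
```

```bash
python3 - <<'E'
from meas import *
from station import arm
np.set_printoptions(precision=4,suppress=True)
c=shot("top","top5");s=shot("side","side5");o=arm.get_obs()
print(o["tcp_pos"],o["force"],o["orientation"][:2,0],o["width"])
a=s["frame"][200:350,210:370,::-1];b=c["frame"][180:290,200:340,::-1]
cv2.imwrite("pics/b5.png",np.hstack([cv2.resize(a,(400,375),interpolation=cv2.INTER_CUBIC),cv2.resize(b,(400,375),interpolation=cv2.INTER_CUBIC)]))
t=np.radians(9.5);ex=np.array([np.cos(t),np.sin(t)]);ey=np.array([-ex[1],ex[0]]);O=np.array([.5972,-.013])
for c in(c,s):
    P=cloud(c);H=hsv(c);h=H[...,0].astype(int)
    L=P[...,:2]-O;X,Y=L@ex,L@ey
    m=((h<20)|(h>165))&(H[...,1]>60)&(H[...,2]>60)&(abs(X)<.09)&(Y>-.2)&(Y<.2)&(P[...,2]<.08)
    for k,st,ce in comps(m,2): print(ce.round(),st[4],(X[k].mean()*1e3).round(),(Y[k].mean()*1e3).round(),P[k][:,2].mean())
E
```

```text
[ 0.4067 -0.3468  0.1586] [ 0.1526  0.5589 -4.3488] [0.9864 0.1641] 0.023650598996112708
[293. 209.] 12 38.0 -104.0 0.01108264914971085
[295. 214.] 12 17.0 -104.0 0.008338317193002171
[296. 223.] 17 -16.0 -101.0 0.009905626424208717
[300. 231.] 13 -47.0 -104.0 0.009009447594957528
```

View pics/b5.png

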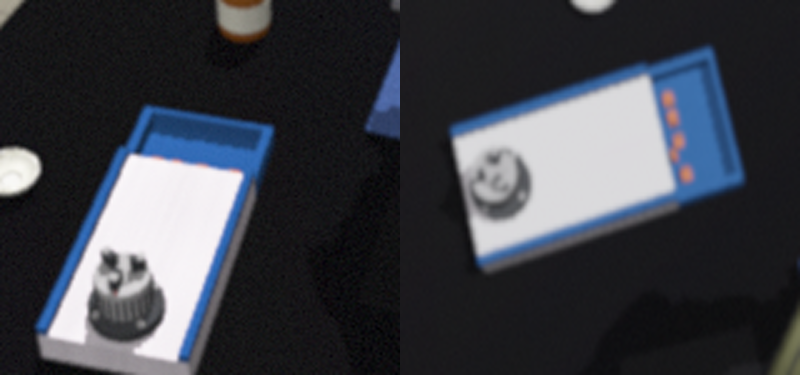

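>>> arm_command(
  motion=[
    [[0,0,0.2,0,0,0,0],[0,0,0.4,0,0,0,0],[0,0,0.6,0,0,0,0],[0,0,0.75,0,0,0,0],[0,0,0.85,0,0,0,0]],
  ],
)

```text
time: 12.6
tcp_pos: [0.4075, -0.3451, 0.055]
orientation: [[0.986, 0.168, 0.001], [0.168, -0.986, 0.001], [0.001, -0.001, -1.0]]
force: [0.1, 0.9, -2.8]
width: 0.0237
grasp_force: 50.0
```

>>> arm_command(
  motion=[
    [[0,0,0.06,0,0,0,0],[0,0,0.12,0,0,0,0],[0,0,0.18,0,0,0,0],[0,0,0.18,0,0,0,0],[0,0,0.18,0,0,0,0]],
  ],
)

```text
time: 13.1
tcp_pos: [0.4061, -0.3472, 0.0347]
orientation: [[0.986, 0.164, 0.001], [0.164, -0.986, -0.001], [0.001, 0.001, -1.0]]
force: [0.4, 0.3, -3.0]
width: 0.0233
grasp_force: 50.0
```

>>> arm_command(
  motion=[
    [[0,0,0,0,0,0,1],[0,0,0,0,0,0,1],[0,0,0,0,0,0,1],[0,0,0,0,0,0,1],[0,0,0,0,0,0,1]],
  ],
)

```text
time: 13.6
tcp_pos: [0.4058, -0.3471, 0.0346]
orientation: [[0.986, 0.164, 0.0], [0.164, -0.986, -0.0], [0.0, 0.0, -1.0]]
force: [-0.1, 0.1, 0.0]
width: 0.0615
grasp_force: 0.0
```

>>> arm_command(
  motion=[
    [[0,0,0,0,0,0,1],[0,0,0,0,0,0,1],[0,0,0,0,0,0,1],[0,0,-0.1,0,0,0,1],[0,0,-0.3,0,0,0,1]],
  ],
)

```text
time: 14.1
tcp_pos: [0.4049, -0.3463, 0.0702]
orientation: [[0.986, 0.165, -0.003], [0.165, -0.986, 0.002], [-0.002, -0.002, -1.0]]
force: [-0.3, -0.2, 0.1]
width: 0.0882
grasp_force: 0.0
```

>>> arm_command(
  motion=[
    [[0,0,-0.3,0,0,0,1],[0,0,-0.6,0,0,0,1],[0,0,-0.9,0,0,0,1],[0,0,-1,0,0,0,1],[0,0,-1,0,0,0,1]],
  ],
)

```text
time: 14.6
tcp_pos: [0.4065, -0.3477, 0.1926]
orientation: [[0.986, 0.164, 0.003], [0.164, -0.986, -0.003], [0.003, 0.003, -1.0]]
force: [-0.1, -0.1, -1.0]
width: 0.0879
grasp_force: 0.0
```

>>> arm_command(
  motion=[
    [[0.13,-0.22,0,0,0,0,1],[0.26,-0.45,0,0,0,0,1],[0.39,-0.67,0,0,0,0,1],[0.503,-0.872,0,0,0,0,1],[0.503,-0.872,0,0,0,0,1]],
  ],
)

```text
time: 15.1
tcp_pos: [0.4488, -0.2287, 0.1889]
orientation: [[0.985, 0.172, -0.002], [0.172, -0.985, 0.004], [-0.001, -0.004, -1.0]]
force: [-0.3, -0.5, -0.2]
width: 0.0882
grasp_force: 0.0
```

>>> arm_command(
  motion=[
    [[0.13,-0.22,0,0,0,0,1],[0.26,-0.45,0,0,0,0,1],[0.39,-0.67,0,0,0,0,1],[0.503,-0.872,0,0,0,0,1],[0.503,-0.872,0,0,0,0,1]],
  ],
)

```text
time: 15.6
tcp_pos: [0.4911, -0.1166, 0.1892]
orientation: [[0.985, 0.171, -0.001], [0.171, -0.985, 0.003], [-0.001, -0.003, -1.0]]
force: [0.9, -0.1, 0.4]
width: 0.0881
grasp_force: 0.0
```

>>> arm_command(
  motion=[
    [[0.13,-0.22,0,0,0,0,1],[0.26,-0.45,0,0,0,0,1],[0.39,-0.67,0,0,0,0,1],[0.503,-0.872,0,0,0,0,1],[0.503,-0.872,0,0,0,0,1]],
  ],
)

```text
time: 16.1
tcp_pos: [0.5333, -0.0042, 0.1893]
orientation: [[0.985, 0.17, -0.001], [0.17, -0.985, 0.002], [-0.0, -0.002, -1.0]]
force: [-0.1, 1.0, -0.3]
width: 0.0879
grasp_force: 0.0
```

>>> arm_command(
  motion=[
    [[0.13,-0.22,0,0,0,0,1],[0.26,-0.45,0,0,0,0,1],[0.39,-0.67,0,0,0,0,1],[0.503,-0.872,0,0,0,0,1],[0.503,-0.872,0,0,0,0,1]],
  ],
)

```text
time: 16.6
tcp_pos: [0.5755, 0.1084, 0.1894]
orientation: [[0.986, 0.169, -0.0], [0.169, -0.986, 0.002], [-0.0, -0.002, -1.0]]
force: [-0.7, 0.0, 0.4]
width: 0.0881
grasp_force: 0.0
```

```bash
python3 - <<'E'
from meas import *
from station import arm
np.set_printoptions(precision=4,suppress=True)
c=shot("top","top6");s=shot("side","side6");o=arm.get_obs()
print(o["joint_pos"],o["tcp_pos"],o["moment"],o["orientation"][:2,0])
print([x for x in orange_tops(c)+orange_tops(s)])
# chuck circle from earlier unobstructed frames, sleeve top/jaws by ray to plane
for n in("top5","side5"):
    k=load(n);P=cloud(k);H=hsv(k)
    m=(H[...,2]<150)&(abs(P[...,2]-.052)<.012)&(np.hypot(P[...,0]-.576,P[...,1]-.105)<.06)
    m2=(P[...,2]>.08)&(np.hypot(P[...,0]-.576,P[...,1]-.105)<.06)
    for z,mm in((.094,m2),):
        vv,uu=np.nonzero(mm);Q=np.array([plane(k,u,v,z) for u,v in zip(uu,vv)]);print(n,cv2.minEnclosingCircle(np.float32(Q[:,:2]*1e3)),Q.mean(0))
    J=P[(P[...,2]>.104)&(P[...,2]<.12)&(np.hypot(P[...,0]-.576,P[...,1]-.105)<.04)];print('jaw px',len(J),J.mean(0),rect(J))
k=load("top5");cv2.imwrite("pics/ch.png",np.hstack([cv2.resize(k["frame"][218:253,212:254,::-1],(400,333),interpolation=cv2.INTER_CUBIC),cv2.resize(load("side5")["frame"][290:340,235:285,::-1],(333,333),interpolation=cv2.INTER_CUBIC)]))
E
```

```text
[-0.2597  0.6951  0.0028  1.7481 -0.0003  0.7009 -1.6638] [0.5743 0.1035 0.1895] [-0.0179  0.0375 -0.0298] [0.9865 0.1636]
[(array([ 465.5, -542.1,   23.6,   54.3,   23. ]), array([ 0.4654, -0.5414,  0.0695]), np.int32(74)), (array([ 403.4, -345.2,   54.2,   23.8,   11.1]), array([ 0.4035, -0.3452,  0.0732]), np.int32(104)), (array([ 469.5, -542.1,   22.4,   60.5,   24.9]), array([ 0.4686, -0.5394,  0.0692]), np.int32(74)), (array([ 406.9, -345.1,   54.7,   28.3,   11.7]), array([ 0.4065, -0.3431,  0.0718]), np.int32(131))]
top5 ((572.758056640625, 102.98021697998047), 29.744173049926758) [0.572  0.1041 0.094 ]
jaw px 44 [0.5738 0.1052 0.1117] [570.  101.7  37.3  42.8  41.5]
side5 ((579.1613159179688, 108.71485900878906), 38.31570816040039) [0.5746 0.1092 0.094 ]
jaw px 101 [0.5756 0.1061 0.1103] [576.1 109.8  44.9  39.4  12.3]
```

View pics/ch.png

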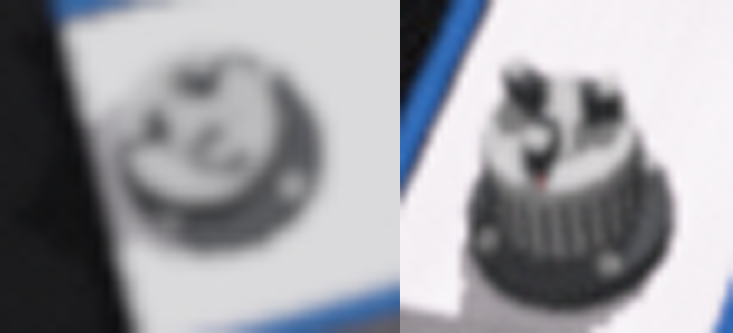

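>>> arm_command(
  motion=[
    [[0,0,0.2,0,0,0,1],[0,0,0.45,0,0,0,1],[0,0,0.7,0,0,0,1],[0,0,0.9,0,0,0,1],[0,0,0.97,0,0,0,1]],
  ],
)

```text
time: 17.2
tcp_pos: [0.5728, 0.1019, 0.0716]
orientation: [[0.987, 0.161, -0.005], [0.161, -0.987, -0.003], [-0.006, 0.002, -1.0]]
force: [-0.4, -1.0, 1.0]
width: 0.0878
grasp_force: 0.0
```

>>> arm_command(
  motion=[
    [[0,0,0,0,0,0,0],[0,0,0,0,0,0,0],[0,0,0,0,0,0,0],[0,0,0,0,0,0,0],[0,0,0,0,0,0,0]],
  ],
  newtons=10,
)

```text
time: 17.7
tcp_pos: [0.576, 0.104, 0.0752]
orientation: [[0.987, 0.164, 0.002], [0.164, -0.987, -0.002], [0.002, 0.002, -1.0]]
force: [0.5, -4.2, 3.8]
width: 0.0561
grasp_force: 10.0
```

>>> arm_command(
  motion=[
    [[0,0,0,0,0,0,0],[0,0,0,0,0,0,0],[0,0,0,0,0,0,0],[0,0,0,0,0,0,0],[0,0,0,0,0,0,0]],
  ],
  newtons=30,
)

```text
time: 18.2
tcp_pos: [0.576, 0.104, 0.0752]
orientation: [[0.987, 0.164, 0.002], [0.164, -0.987, -0.002], [0.002, 0.002, -1.0]]
force: [0.3, -4.5, 5.4]
width: 0.055
grasp_force: 30.0
```

```bash
python3 -c "
from station import arm;o=arm.get_obs();print(o)"
```

```text
{'time': 18.2, 'joint_pos': array([-2.58392057e-01,  8.69357261e-01, -3.77276623e-04,  1.81400573e+00,
        5.81117367e-03,  4.56500711e-01, -1.67034042e+00]), 'dq': array([-0.00163841, -0.00059503,  0.00072933,  0.00045211,  0.00053575,
       -0.00047786, -0.00048902]), 'joint_torque': array([ -2.52455279, -50.22283673,  -1.1614459 ,  -8.36369455,
        -0.70915176,  -0.33620819,  -0.09993939]), 'tcp_pos': array([0.576049  , 0.10398271, 0.07517835]), 'orientation': array([[ 0.98653007,  0.16356443,  0.00225938],
       [ 0.16356851, -0.98653042, -0.00175387],
       [ 0.00194207,  0.00209981, -0.99999591]]), 'force': array([ 0.28326249, -4.4616172 ,  5.39225723]), 'moment': array([-0.94685396, -0.06600753,  0.06504947]), 'grasp_force': 29.99909802339971, 'width': 0.054959342824234834}
```

>>> arm_command(
  motion=[
    [[0,0,0,0,0,-0.18,0],[0,0,0,0,0,-0.36,0],[0,0,0,0,0,-0.54,0],[0,0,0,0,0,-0.72,0],[0,0,0,0,0,-0.9,0]],
  ],
)

```text
time: 18.7
tcp_pos: [0.5759, 0.1042, 0.0752]
orientation: [[0.64, 0.768, 0.002], [0.768, -0.64, -0.002], [-0.0, 0.003, -1.0]]
force: [0.3, -3.2, 5.7]
width: 0.0555
grasp_force: 30.0
```

```bash
python3 -c "
from station import arm;o=arm.get_obs();print(o['tcp_pos'],o['force'],o['moment'],o['joint_pos'][6])"
```

```text
[0.57593121 0.10417261 0.07517393] [ 0.3404473  -3.19698481  5.6670865 ] [-0.72346646 -0.0249191  -0.16028871] -1.2215605066193003
```

>>> arm_command(
  motion=[
    [[0,0,0,0,0,-0.18,0],[0,0,0,0,0,-0.36,0],[0,0,0,0,0,-0.54,0],[0,0,0,0,0,-0.72,0],[0,0,0,0,0,-0.9,0]],
  ],
)

```text
time: 19.2
tcp_pos: [0.5758, 0.1043, 0.0752]
orientation: [[-0.012, 1.0, 0.002], [1.0, 0.012, -0.002], [-0.002, 0.002, -1.0]]
force: [-0.4, -3.3, 6.1]
width: 0.0552
grasp_force: 30.0
```

```bash
python3 -c "
from station import arm;o=arm.get_obs();print(o['tcp_pos'],o['force'],o['moment'],o['joint_pos'][6])"
```

```text
[0.57583776 0.10425156 0.0751986 ] [-0.41387031 -3.31740145  6.08392443] [-0.7736286  -0.06628606 -0.23507483] -0.7477402797095646
```

>>> arm_command(
  motion=[
    [[0,0,0,0,0,-0.18,0],[0,0,0,0,0,-0.36,0],[0,0,0,0,0,-0.54,0],[0,0,0,0,0,-0.72,0],[0,0,0,0,0,-0.9,0]],
  ],
)

```text
time: 19.7
tcp_pos: [0.5742, 0.1058, 0.074]
orientation: [[-0.657, 0.754, -0.002], [0.754, 0.657, 0.0], [0.002, -0.001, -1.0]]
force: [-0.7, -1.0, -2.7]
width: 0.0553
grasp_force: 30.0
```

```bash
cat > o.py <<'E'
from station import arm
import numpy as np
o=arm.get_obs();r=o['orientation'];print(o['time'],o['tcp_pos'].round(4),o['force'].round(1),o['moment'].round(2),'q7',o['joint_pos'][6].round(3),'yaw',np.degrees(np.arctan2(r[1,0],r[0,0])).round(1),o['width'].round(4))
E
python3 o.py
```

```text
Traceback (most recent call last):
  File "o.py", line 3, in <module>
    o=arm.get_obs();r=o['orientation'];print(o['time'],o['tcp_pos'].round(4),o['force'].round(1),o['moment'].round(2),'q7',o['joint_pos'][6].round(3),'yaw',np.degrees(np.arctan2(r[1,0],r[0,0])).round(1),o['width'].round(4))
                                                                                                                                                                                                           ^^^^^^^^^^^^^^^^
AttributeError: 'float' object has no attribute 'round'
```

>>> arm_command(
  motion=[
    [[0,0,0,0,0,-0.18,0],[0,0,0,0,0,-0.36,0],[0,0,0,0,0,-0.54,0],[0,0,0,0,0,-0.72,0],[0,0,0,0,0,-0.9,0]],
  ],
)

```text
time: 20.2
tcp_pos: [0.5732, 0.1044, 0.0733]
orientation: [[-0.989, 0.147, -0.004], [0.147, 0.989, -0.002], [0.004, -0.003, -1.0]]
force: [-2.2, -1.5, -3.5]
width: 0.0553
grasp_force: 30.0
```

```bash
python3 o.py
```

```text
Traceback (most recent call last):
  File "o.py", line 3, in <module>
    o=arm.get_obs();r=o['orientation'];print(o['time'],o['tcp_pos'].round(4),o['force'].round(1),o['moment'].round(2),'q7',o['joint_pos'][6].round(3),'yaw',np.degrees(np.arctan2(r[1,0],r[0,0])).round(1),o['width'].round(4))
                                                                                                                                                                                                           ^^^^^^^^^^^^^^^^
AttributeError: 'float' object has no attribute 'round'
```

```bash
sed -i "s/o\['width'\].round(4)/round(o['width'],4)/" o.py; python3 o.py
```

```text
20.2 [0.5732 0.1044 0.0733] [-2.2 -1.5 -3.5] [-0.23  0.26 -1.12] q7 0.346 yaw 171.5 0.0553
```

>>> arm_command(
  motion=[
    [[0,0,0,0,0,-0.1,0],[0,0,0,0,0,-0.2,0],[0,0,0,0,0,-0.2,0],[0,0,0,0,0,-0.2,0],[0,0,0,0,0,-0.2,0]],
  ],
  newtons=45,
)

```text
time: 20.7
tcp_pos: [0.5739, 0.104, 0.0731]
orientation: [[-1.0, -0.006, -0.003], [-0.006, 1.0, -0.003], [0.003, -0.003, -1.0]]
force: [-1.3, -3.8, -8.8]
width: 0.0549
grasp_force: 45.0
```

```bash
python3 o.py
```

```text
20.7 [0.5739 0.104  0.0731] [-1.3 -3.8 -8.8] [-0.6   0.22 -0.96] q7 0.476 yaw -179.7 0.0549
```

>>> arm_command(
  motion=[
    [[0,0,0,0,0,0,1],[0,0,0,0,0,0,1],[0,0,0,0,0,0,1],[0,0,0,0,0,0,1],[0,0,0,0,0,0,1]],
  ],
  newtons=20,
)

```text
time: 21.2
tcp_pos: [0.5754, 0.1062, 0.0745]
orientation: [[-1.0, -0.009, 0.001], [-0.009, 1.0, 0.001], [-0.001, 0.001, -1.0]]
force: [0.4, 0.0, -0.2]
width: 0.0882
grasp_force: 0.0
```

>>> arm_command(
  motion=[
    [[0,0,0,0,0,0,1],[0,0,-0.25,0,0,0,1],[0,0,-0.5,0,0,0,1],[0,0,-0.8,0,0,0,1],[0,0,-1,0,0,0,1]],
  ],
)

```text
time: 21.7
tcp_pos: [0.5755, 0.1063, 0.1964]
orientation: [[-1.0, -0.009, 0.002], [-0.009, 1.0, 0.001], [-0.002, 0.001, -1.0]]
force: [0.3, -0.6, -0.8]
width: 0.0881
grasp_force: 0.0
```

>>> arm_command(
  motion=[
    [[0.12,0.15,0,0,0,0.19,1],[0.24,0.3,0,0,0,0.38,1],[0.37,0.46,0,0,0,0.57,1],[0.5,0.62,0,0,0,0.76,1],[0.61,0.772,0,0,0,0.95,1]],
  ],
)

```text
time: 22.2
tcp_pos: [0.5001, 0.1986, 0.1942]
orientation: [[-0.736, 0.677, 0.0], [0.677, 0.736, 0.0], [0.0, 0.0, -1.0]]
force: [-0.4, 0.0, 0.1]
width: 0.0878
grasp_force: 0.0
```

>>> arm_command(
  motion=[
    [[0.2,0.03,0,0,0,0.19,1],[0.4,0.06,0,0,0,0.38,1],[0.6,0.1,0,0,0,0.57,1],[0.8,0.13,0,0,0,0.76,1],[0.97,0.153,0,0,0,0.95,1]],
  ],
)

```text
time: 22.7
tcp_pos: [0.4262, 0.2909, 0.1942]
orientation: [[-0.082, 0.997, 0.0], [0.997, 0.082, 0.001], [0.001, 0.0, -1.0]]
force: [-0.9, -0.6, -0.0]
width: 0.0885
grasp_force: 0.0
```

>>> arm_command(
  motion=[
    [[0,0,0,0,0,0.05,1],[0,0,0,0,0,0.05,1],[0,0,0,0,0,0.05,1],[0,0,0,0,0,0.05,1],[0,0,0,0,0,0.05,1]],
  ],
)

```text
time: 23.2
tcp_pos: [0.4279, 0.2886, 0.1939]
orientation: [[-0.046, 0.999, -0.0], [0.999, 0.046, -0.0], [-0.0, -0.0, -1.0]]
force: [-0.8, -0.4, -0.5]
width: 0.0883
grasp_force: 0.0
```

```bash
cat > pinm.py <<'E'
from meas import *
import sys
np.set_printoptions(precision=4,suppress=True)
tag=sys.argv[1]
for n in("top","side"):
    c=shot(n,n+tag);P=cloud(c)
    m=(P[...,2]>.038)&(P[...,2]<.056)&(P[...,0]>.38)&(P[...,0]<.47)&(P[...,1]>.25)&(P[...,1]<.42)
    for k,s,ce in comps(m,5): print(n,'pin',P[k].mean(0),s[4],rect(P[k]))
    Q=P[(np.hypot(P[...,0]-.5758,P[...,1]-.105)<.035)&(P[...,2]>.104)&(P[...,2]<.12)];print('jaws',len(Q),Q.mean(0))
E
python3 pinm.py 7;python3 o.py
python3 - <<'E'
from h import *
t=load("top7")["frame"];s=load("side7")["frame"]
cv2.imwrite("pics/b7.png",np.hstack([cv2.resize(t[210:310,140:260,::-1],(420,350),interpolation=cv2.INTER_CUBIC),cv2.resize(s[285:475,235:305,::-1],(180,489),interpolation=cv2.INTER_CUBIC)[:350],cv2.resize(s[290:340,235:285,::-1],(200,350),interpolation=cv2.INTER_CUBIC)]))
E
```

```text
jaws 44 [0.5741 0.1042 0.111 ]
side pin [0.4265 0.2906 0.0459] 45 [426.7 290.3  13.2  14.    7. ]
side pin [0.4242 0.3191 0.0462] 48 [424.2 318.5  13.   13.8  54.9]
side pin [0.4227 0.349  0.0461] 48 [423.1 348.5  12.4  14.7  24.2]
side pin [0.4217 0.3801 0.0464] 50 [422.8 378.8  11.9  14.7  26.7]
jaws 0 [nan nan nan]
23.3 [0.4277 0.289  0.194 ] [ 0.3 -0.6 -0. ] [-0.07 -0.05  0.02] q7 -1.058 yaw 92.7 0.0883pinm.py:9: RuntimeWarning: Mean of empty slice.
  Q=P[(np.hypot(P[...,0]-.5758,P[...,1]-.105)<.035)&(P[...,2]>.104)&(P[...,2]<.12)];print('jaws',len(Q),Q.mean(0))
  ret = um.true_divide(
```

View pics/b7.png

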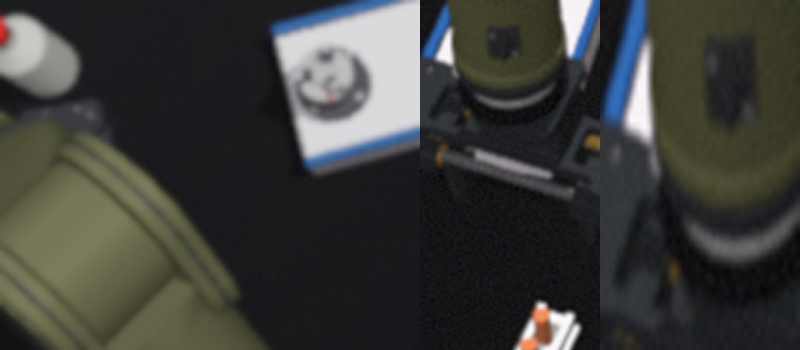

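>>> arm_command(
  motion=[
    [[0,-0.01,0.2,0,0,0,1],[0,-0.01,0.4,0,0,0,1],[0,-0.01,0.6,0,0,0,1],[0,-0.01,0.75,0,0,0,1],[0,-0.01,0.75,0,0,0,1]],
  ],
)

```text
time: 23.8
tcp_pos: [0.425, 0.2884, 0.1022]
orientation: [[-0.048, 0.999, -0.003], [0.999, 0.048, -0.003], [-0.003, -0.003, -1.0]]
force: [0.1, -0.5, 0.8]
width: 0.0882
grasp_force: 0.0
```

>>> arm_command(
  motion=[
    [[0,0,0.15,0,0,0,1],[0,0,0.3,0,0,0,1],[0,0,0.45,0,0,0,1],[0,0,0.6,0,0,0,1],[0,0,0.65,0,0,0,1]],
  ],
)

```text
time: 24.3
tcp_pos: [0.4261, 0.2895, 0.0256]
orientation: [[-0.048, 0.999, -0.0], [0.999, 0.048, -0.0], [-0.0, -0.0, -1.0]]
force: [-0.6, -0.4, 0.2]
width: 0.0884
grasp_force: 0.0
```

>>> arm_command(
  motion=[
    [[0,0,0,0,0,0,0.4],[0,0,0,0,0,0,0.4],[0,0,0,0,0,0,0.2],[0,0,0,0,0,0,0],[0,0,0,0,0,0,0]],
  ],
  newtons=20,
)

```text
time: 24.8
tcp_pos: [0.4264, 0.2896, 0.0265]
orientation: [[-0.047, 0.999, 0.001], [0.999, 0.047, 0.001], [0.0, 0.001, -1.0]]
force: [-0.3, 0.4, -0.2]
width: 0.0503
grasp_force: 0.0
```

>>> arm_command(
  motion=[
    [[0,0,0,0,0,0,0],[0,0,0,0,0,0,0],[0,0,0,0,0,0,0],[0,0,0,0,0,0,0],[0,0,0,0,0,0,0]],
  ],
)

```text
time: 25.3
tcp_pos: [0.426, 0.2894, 0.026]
orientation: [[-0.047, 0.999, -0.0], [0.999, 0.047, -0.0], [-0.0, -0.0, -1.0]]
force: [0.0, 0.2, -0.7]
width: 0.0134
grasp_force: 20.0
```

```bash
python3 o.py
```

```text
25.3 [0.426  0.2894 0.026 ] [ 0.   0.2 -0.7] [-0.08 -0.1  -0.05] q7 -1.233 yaw 92.7 0.0134
```

>>> arm_command(
  motion=[
    [[0,0,-0.1,0,0,0,0],[0,0,-0.3,0,0,0,0],[0,0,-0.55,0,0,0,0],[0,0,-0.8,0,0,0,0],[0,0,-1,0,0,0,0]],
  ],
  newtons=40,
)

```text
time: 25.8
tcp_pos: [0.4262, 0.2894, 0.1484]
orientation: [[-0.048, 0.999, 0.001], [0.999, 0.048, 0.001], [0.001, 0.001, -1.0]]
force: [0.2, 0.9, 0.3]
width: 0.0126
grasp_force: 40.0
```

>>> arm_command(
  motion=[
    [[-0.15,0.1,-0.11,0,0,0,0],[-0.33,0.24,-0.11,0,0,0,0],[-0.52,0.38,-0.11,0,0,0,0],[-0.7,0.51,-0.11,0,0,0,0],[-0.8,0.5875,-0.11,0,0,0,0]],
  ],
)

```text
time: 26.3
tcp_pos: [0.5023, 0.1942, 0.1599]
orientation: [[-0.044, 0.999, 0.001], [0.999, 0.044, -0.002], [-0.002, 0.001, -1.0]]
force: [0.4, 0.5, 0.1]
width: 0.0127
grasp_force: 40.0
```

>>> arm_command(
  motion=[
    [[-0.15,0.1,-0.11,0,0,0,0],[-0.33,0.24,-0.11,0,0,0,0],[-0.52,0.38,-0.11,0,0,0,0],[-0.7,0.51,-0.11,0,0,0,0],[-0.8,0.5875,-0.11,0,0,0,0]],
  ],
)

```text
time: 26.8
tcp_pos: [0.577, 0.1023, 0.1728]
orientation: [[-0.045, 0.999, 0.0], [0.999, 0.045, -0.001], [-0.001, 0.0, -1.0]]
force: [-0.1, -0.6, -0.6]
width: 0.0128
grasp_force: 40.0
```

```bash
cat > pc.py <<'E'
from meas import *
import sys
np.set_printoptions(precision=4,suppress=True)
tag=sys.argv[1]; zlo,zhi=float(sys.argv[2]),float(sys.argv[3]); T=[];C={}
for n in("top","side"):
    c=shot(n,n+tag);P=cloud(c);H=hsv(c);h=H[...,0].astype(int);C[n]=c
    m=((h<20)|(h>170))&(H[...,1]>70)&(H[...,2]>50)&(np.hypot(P[...,0]-.576,P[...,1]-.105)<.05)&(P[...,2]>zlo)&(P[...,2]<zhi)
    for k,s,ce in comps(m,5):
        Q=P[k];print(n,s,ce.round(1),Q.mean(0),'z',np.percentile(Q[:,2],[3,97]))
        for a in np.linspace(Q[:,2].min(),Q[:,2].max(),4)[:-1]:
            w=Q[(Q[:,2]>=a)&(Q[:,2]<a+.012)];print('   z',w[:,2].mean().round(3),w.mean(0)[:2],len(w))
E
python3 o.py; python3 pc.py 8 .12 .21
python3 - <<'E'
from h import *
s=load("side8")["frame"]
cv2.imwrite("pics/b8.png",cv2.resize(s[240:345,210:310,::-1],(571,600),interpolation=cv2.INTER_CUBIC))
E
```

```text
26.8 [0.577  0.1023 0.1728] [-0.1 -0.6 -0.6] [-0.04 -0.1  -0.02] q7 -0.65 yaw 92.6 0.0128
side [251 277   8  16  77] [254.3 283.8] [0.5788 0.1059 0.1804] z [0.1557 0.2002]
   z 0.157 [0.5772 0.1047] 13
   z 0.177 [0.5798 0.1065] 16
   z 0.194 [0.5796 0.1049] 26
```

View pics/b8.png

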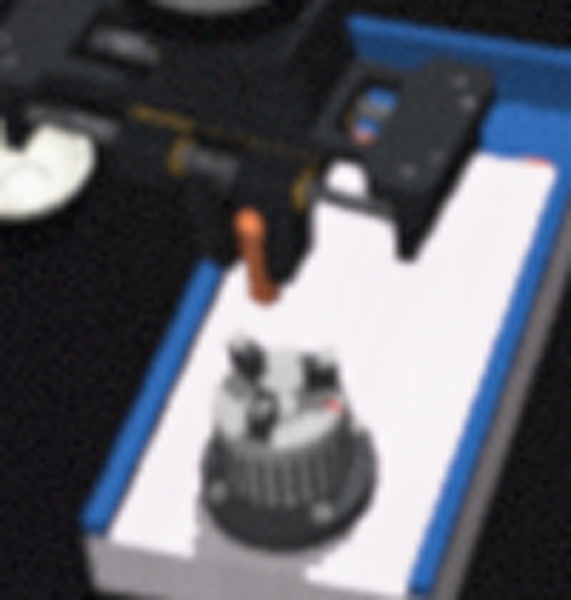

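>>> arm_command(
  motion=[
    [[0.008,0,0,0,0,0,0],[0.008,0,0.08,0,0,0,0],[0.008,0,0.16,0,0,0,0],[0.008,0,0.24,0,0,0,0],[0.008,0,0.24,0,0,0,0]],
  ],
)

```text
time: 27.4
tcp_pos: [0.5745, 0.1053, 0.1418]
orientation: [[-0.049, 0.999, -0.004], [0.999, 0.049, -0.001], [-0.001, -0.004, -1.0]]
force: [-0.4, -0.0, -0.7]
width: 0.0126
grasp_force: 40.0
```

>>> arm_command(
  motion=[
    [[0,0,0.06,0,0,0,0],[0,0,0.12,0,0,0,0],[0,0,0.17,0,0,0,0],[0,0,0.19,0,0,0,0],[0,0,0.19,0,0,0,0]],
  ],
)

```text
time: 27.9
tcp_pos: [0.5758, 0.1052, 0.1204]
orientation: [[-0.048, 0.999, -0.001], [0.999, 0.048, -0.0], [-0.0, -0.001, -1.0]]
force: [-0.3, -0.1, 0.2]
width: 0.013
grasp_force: 40.0
```

```bash
python3 o.py; python3 pc.py 9 .10 .17
```

```text
27.9 [0.5758 0.1052 0.1204] [-0.3 -0.1  0.2] [-0.03 -0.04  0.01] q7 -0.699 yaw 92.7 0.013
side [253 294   8  16  81] [256.1 301.4] [0.5771 0.1107 0.126 ] z [0.1028 0.1479]
   z 0.107 [0.5776 0.1093] 23
   z 0.125 [0.5767 0.1119] 18
   z 0.142 [0.5775 0.1097] 20
```

>>> arm_command(
  motion=[
    [[0,0,0.01,0,0,0,0],[0,0,0.02,0,0,0,0],[0,0,0.02,0,0,0,0],[0,0,0.02,0,0,0,0],[0,0,0.02,0,0,0,0]],
  ],
)

```text
time: 28.5
tcp_pos: [0.576, 0.1054, 0.1185]
orientation: [[-0.047, 0.999, 0.0], [0.999, 0.047, -0.0], [-0.0, 0.0, -1.0]]
force: [-0.6, -0.2, 0.1]
width: 0.0129
grasp_force: 40.0
```

```bash
python3 o.py
```

```text
28.5 [0.576  0.1054 0.1185] [-0.6 -0.2  0.1] [ 0.01 -0.09 -0.06] q7 -0.701 yaw 92.7 0.0129
```

>>> arm_command(
  motion=[
    [[0,0,0.004,0,0,0,0],[0,0,0.008,0,0,0,0],[0,0,0.008,0,0,0,0],[0,0,0.008,0,0,0,0],[0,0,0.008,0,0,0,0]],
  ],
)

```text
time: 29.0
tcp_pos: [0.5761, 0.1054, 0.118]
orientation: [[-0.047, 0.999, 0.001], [0.999, 0.047, -0.0], [-0.0, 0.001, -1.0]]
force: [-1.0, -0.3, 5.9]
width: 0.0128
grasp_force: 40.0
```

>>> arm_command(
  motion=[
    [[0,0,0.004,0,0,0,0],[0,0,0.008,0,0,0,0],[0,0,0.008,0,0,0,0],[0,0,0.008,0,0,0,0],[0,0,0.008,0,0,0,0]],
  ],
)

```text
time: 29.5
tcp_pos: [0.5762, 0.1055, 0.1179]
orientation: [[-0.047, 0.999, 0.001], [0.999, 0.047, -0.0], [-0.0, 0.001, -1.0]]
force: [-2.4, -1.7, 12.5]
width: 0.0128
grasp_force: 40.0
```

>>> arm_command(
  motion=[
    [[0,0,-0.008,0,0,0,0],[0,0,-0.008,0,0,0,0],[0,0,-0.008,0,0,0,0.25],[0,0,-0.008,0,0,0,0.4],[0,0,-0.008,0,0,0,0.6]],
  ],
  newtons=10,
)

```text
time: 30.0
tcp_pos: [0.5758, 0.1052, 0.1171]
orientation: [[-0.048, 0.999, -0.001], [0.999, 0.048, -0.0], [-0.0, -0.001, -1.0]]
force: [-0.1, 0.5, 0.2]
width: 0.0353
grasp_force: 0.0
```

>>> arm_command(
  motion=[
    [[0,0,0,0,0,0,1],[0,0,0,0,0,0,1],[0,0,-0.1,0,0,0,1],[0,0,-0.3,0,0,0,1],[0,0,-0.6,0,0,0,1]],
  ],
)

```text
time: 30.5
tcp_pos: [0.5748, 0.105, 0.1896]
orientation: [[-0.048, 0.999, -0.003], [0.999, 0.048, -0.001], [-0.001, -0.003, -1.0]]
force: [0.1, -0.7, -0.0]
width: 0.0756
grasp_force: 0.0
```

```bash
python3 o.py; python3 pc.py 10 .09 .16
python3 - <<'E'
from h import *
s=load("side10")["frame"]
cv2.imwrite("pics/b10.png",cv2.resize(s[240:345,210:310,::-1],(571,600),interpolation=cv2.INTER_CUBIC))
E
```

```text
30.5 [0.5748 0.105  0.1896] [ 0.1 -0.7 -0. ] [-0.03 -0.14 -0.03] q7 -0.638 yaw 92.7 0.0756
side [254 295   7  16  85] [256.9 302. ] [0.5763 0.1089 0.122 ] z [0.0994 0.142 ]
   z 0.102 [0.5782 0.1069] 11
   z 0.116 [0.576  0.1109] 17
   z 0.134 [0.5756 0.1076] 23
```

View pics/b10.png

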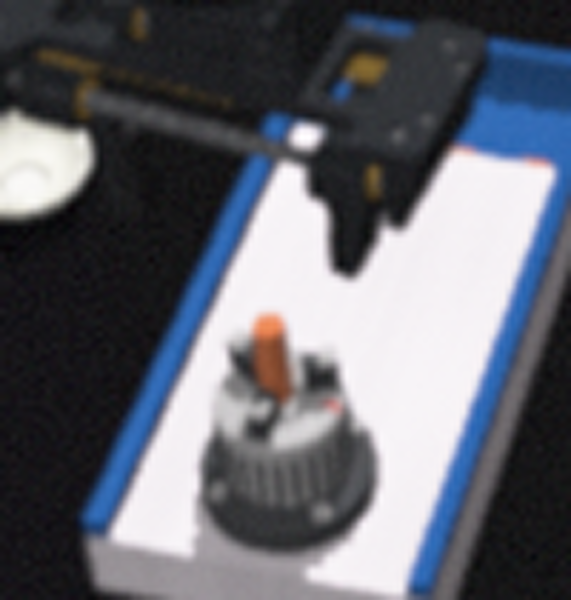

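>>> arm_command(
  motion=[
    [[0,0,0,0,0,-0.18,1],[0,0,0,0,0,-0.36,1],[0,0,0,0,0,-0.54,1],[0,0,0,0,0,-0.72,1],[0,0,0,0,0,-0.9,1]],
  ],
)

```text
time: 31.1
tcp_pos: [0.5759, 0.1052, 0.1898]
orientation: [[-0.689, 0.725, 0.0], [0.725, 0.689, -0.0], [-0.0, -0.0, -1.0]]
force: [1.4, -0.1, 0.2]
width: 0.0879
grasp_force: 0.0
```

>>> arm_command(
  motion=[
    [[0,0,0,0,0,-0.18,1],[0,0,0,0,0,-0.36,1],[0,0,0,0,0,-0.54,1],[0,0,0,0,0,-0.72,1],[0,0,0,0,0,-0.9,1]],
  ],
)

```text
time: 31.6
tcp_pos: [0.576, 0.1051, 0.1898]
orientation: [[-0.995, 0.104, 0.0], [0.104, 0.995, -0.0], [-0.0, -0.0, -1.0]]
force: [1.0, -0.2, -0.7]
width: 0.0881
grasp_force: 0.0
```

>>> arm_command(
  motion=[
    [[0,0,0,0,0,-0.18,1],[0,0,0,0,0,-0.36,1],[0,0,0,0,0,-0.54,1],[0,0,0,0,0,-0.72,1],[0,0,0,0,0,-0.9,1]],
  ],
)

```text
time: 32.1
tcp_pos: [0.576, 0.105, 0.1897]
orientation: [[-0.824, -0.567, 0.0], [-0.567, 0.824, -0.001], [0.0, -0.001, -1.0]]
force: [-1.5, 0.5, -0.5]
width: 0.088
grasp_force: 0.0
```

```bash
python3 o.py; python3 -c "
from station import arm;print(arm.get_obs()['joint_pos'].round(2))"
```

```text
32.1 [0.576  0.105  0.1897] [-1.5  0.5 -0.5] [ 0.07 -0.08  0.02] q7 1.119 yaw -145.5 0.088
[ 0.28  0.89 -1.04  1.72  0.87  1.07  1.12]
```

>>> arm_command(
  motion=[
    [[0,0,0,0,0,-0.18,1],[0,0,0,0,0,-0.36,1],[0,0,0,0,0,-0.54,1],[0,0,0,0,0,-0.72,1],[0,0,0,0,0,-0.9,1]],
  ],
)

```text
time: 32.6
tcp_pos: [0.576, 0.1049, 0.1897]
orientation: [[-0.258, -0.966, 0.0], [-0.966, 0.258, -0.001], [0.001, -0.0, -1.0]]
force: [-0.1, 0.9, 0.6]
width: 0.0882
grasp_force: 0.0
```

```bash
python3 o.py; python3 -c "
from station import arm;print(arm.get_obs()['joint_pos'].round(2))"
```

```text
32.6 [0.576  0.1049 0.1897] [-0.1  0.9  0.6] [ 0.11 -0.06  0.  ] q7 1.748 yaw -105.0 0.0882
[ 0.33  0.96 -1.18  1.71  0.97  1.17  1.75]
```

>>> arm_command(
  motion=[
    [[0,0,0.2,0,0,0,1],[0,0,0.4,0,0,0,1],[0,0,0.6,0,0,0,1],[0,0,0.75,0,0,0,1],[0,0,0.75,0,0,0,1]],
  ],
)

```text
time: 33.1
tcp_pos: [0.5747, 0.104, 0.0973]
orientation: [[-0.264, -0.965, -0.004], [-0.965, 0.264, -0.003], [0.003, 0.003, -1.0]]
force: [0.1, -0.6, 0.1]
width: 0.0878
grasp_force: 0.0
```

>>> arm_command(
  motion=[
    [[0,0,0.05,0,0,0,1],[0,0,0.1,0,0,0,1],[0,0,0.13,0,0,0,1],[0,0,0.15,0,0,0,1],[0,0,0.15,0,0,0,1]],
  ],
)

```text
time: 33.6
tcp_pos: [0.576, 0.1053, 0.0815]
orientation: [[-0.264, -0.965, 0.0], [-0.965, 0.264, -0.0], [0.0, -0.0, -1.0]]
force: [0.3, -0.6, -0.0]
width: 0.0883
grasp_force: 0.0
```

```bash
python3 o.py
```

```text
33.6 [0.576  0.1053 0.0815] [ 0.3 -0.6 -0. ] [ 0.11 -0.04  0.02] q7 1.624 yaw -105.3 0.0883
```

>>> arm_command(
  motion=[
    [[0,0,0,0,0,0,0],[0,0,0,0,0,0,0],[0,0,0,0,0,0,0],[0,0,0,0,0,0,0],[0,0,0,0,0,0,0]],
  ],
  newtons=10,
)

```text
time: 34.1
tcp_pos: [0.5761, 0.1053, 0.0816]
orientation: [[-0.264, -0.965, 0.0], [-0.965, 0.264, -0.0], [-0.0, -0.0, -1.0]]
force: [0.7, -0.7, 0.9]
width: 0.0555
grasp_force: 10.0
```

>>> arm_command(
  motion=[
    [[0,0,0,0,0,0,0],[0,0,0,0,0,0,0],[0,0,0,0,0,0,0],[0,0,0,0,0,0,0],[0,0,0,0,0,0,0]],
  ],
  newtons=45,
)

```text
time: 34.6
tcp_pos: [0.5761, 0.1053, 0.0816]
orientation: [[-0.264, -0.965, 0.0], [-0.965, 0.264, -0.0], [-0.0, -0.0, -1.0]]
force: [0.5, -0.8, 2.3]
width: 0.0548
grasp_force: 45.0
```

```bash
python3 o.py
```

```text
34.6 [0.5761 0.1053 0.0816] [ 0.5 -0.8  2.3] [ 0.04 -0.11 -0.03] q7 1.624 yaw -105.3 0.0548
```

>>> arm_command(
  motion=[
    [[0,0,0,0,0,0.18,0],[0,0,0,0,0,0.36,0],[0,0,0,0,0,0.54,0],[0,0,0,0,0,0.72,0],[0,0,0,0,0,0.9,0]],
  ],
  newtons=60,
)

```text
time: 35.1
tcp_pos: [0.5769, 0.1048, 0.0816]
orientation: [[-0.83, -0.557, 0.002], [-0.557, 0.83, -0.001], [-0.001, -0.002, -1.0]]
force: [2.7, -1.2, -0.4]
width: 0.0549
grasp_force: 60.0
```

```bash
python3 o.py
```

```text
35.1 [0.5769 0.1048 0.0816] [ 2.7 -1.2 -0.4] [-0.09 -0.48  0.17] q7 0.959 yaw -146.1 0.0549
```

>>> arm_command(
  motion=[
    [[0,0,0,0,0,0.18,0],[0,0,0,0,0,0.36,0],[0,0,0,0,0,0.54,0],[0,0,0,0,0,0.72,0],[0,0,0,0,0,0.9,0]],
  ],
)

```text
time: 35.6
tcp_pos: [0.5772, 0.1039, 0.0816]
orientation: [[-0.993, 0.116, 0.002], [0.116, 0.993, -0.002], [-0.002, -0.002, -1.0]]
force: [3.4, -3.9, 0.5]
width: 0.0546
grasp_force: 60.0
```

```bash
python3 o.py
```

```text
35.6 [0.5772 0.1039 0.0816] [ 3.4 -3.9  0.5] [-0.38 -0.57  0.19] q7 0.318 yaw 173.3 0.0546
```

>>> arm_command(
  motion=[
    [[0,0,0,0,0,0.18,0],[0,0,0,0,0,0.36,0],[0,0,0,0,0,0.54,0],[0,0,0,0,0,0.72,0],[0,0,0,0,0,0.9,0]],
  ],
)

```text
time: 36.1
tcp_pos: [0.5768, 0.103, 0.0816]
orientation: [[-0.68, 0.733, 0.001], [0.733, 0.68, -0.004], [-0.003, -0.002, -1.0]]
force: [1.2, -4.1, 1.8]
width: 0.0546
grasp_force: 60.0
```

```bash
python3 o.py
```

```text
36.1 [0.5768 0.103  0.0816] [ 1.2 -4.1  1.8] [-0.78 -0.5   0.2 ] q7 -0.292 yaw 132.8 0.0546
```

>>> arm_command(
  motion=[
    [[0,0,0,0,0,0.15,0],[0,0,0,0,0,0.3,0],[0,0,0,0,0,0.45,0],[0,0,0,0,0,0.6,0],[0,0,0,0,0,0.75,0]],
  ],
)

```text
time: 36.6
tcp_pos: [0.576, 0.1026, 0.0816]
orientation: [[-0.159, 0.987, -0.0], [0.987, 0.159, -0.004], [-0.004, -0.001, -1.0]]
force: [0.7, -5.0, 3.6]
width: 0.0545
grasp_force: 60.0
```

```bash
python3 o.py
```

```text
36.6 [0.576  0.1026 0.0816] [ 0.7 -5.   3.6] [-0.97 -0.15  0.17] q7 -0.769 yaw 99.1 0.0545
```

>>> arm_command(
  motion=[
    [[0,0,0,0,0,0.1,0],[0,0,0,0,0,0.2,0],[0,0,0,0,0,0.3,0],[0,0,0,0,0,0.4,0],[0,0,0,0,0,0.5,0]],
  ],
)

```text
time: 37.1
tcp_pos: [0.5755, 0.1026, 0.0816]
orientation: [[0.229, 0.973, -0.001], [0.973, -0.229, -0.004], [-0.005, -0.0, -1.0]]
force: [-1.6, -4.4, 4.2]
width: 0.055
grasp_force: 60.0
```

```bash
python3 o.py
```

```text
37.1 [0.5755 0.1026 0.0816] [-1.6 -4.4  4.2] [-1.01  0.08  0.34] q7 -1.066 yaw 76.8 0.055
```

>>> arm_command(
  motion=[
    [[0,0,0,0,0,0.08,0],[0,0,0,0,0,0.16,0],[0,0,0,0,0,0.24,0],[0,0,0,0,0,0.3,0],[0,0,0,0,0,0.3,0]],
  ],
)

```text
time: 37.6
tcp_pos: [0.5756, 0.1035, 0.0816]
orientation: [[0.443, 0.896, -0.001], [0.896, -0.443, -0.004], [-0.004, 0.001, -1.0]]
force: [-0.2, -4.9, 4.9]
width: 0.0546
grasp_force: 60.0
```

```bash
python3 o.py
```

```text
37.6 [0.5756 0.1035 0.0816] [-0.2 -4.9  4.9] [-0.93  0.18  1.36] q7 -1.234 yaw 63.7 0.0546
```

>>> arm_command(
  motion=[
    [[0,0,0,0,0,0.04,0],[0,0,0,0,0,0.08,0],[0,0,0,0,0,0.12,0],[0,0,0,0,0,0.16,0],[0,0,0,0,0,0.16,0]],
  ],
)

```text
time: 38.1
tcp_pos: [0.5775, 0.1066, 0.0817]
orientation: [[0.557, 0.83, 0.003], [0.83, -0.557, 0.002], [0.004, 0.001, -1.0]]
force: [4.2, -1.8, -1.1]
width: 0.0546
grasp_force: 60.0
```

```bash
python3 o.py
```

```text
38.1 [0.5775 0.1066 0.0817] [ 4.2 -1.8 -1.1] [-0.07 -0.84  1.24] q7 -1.327 yaw 56.1 0.0546
```

>>> arm_command(
  motion=[
    [[0,0,0,0,0,0.05,0],[0,0,0,0,0,0.1,0],[0,0,0,0,0,0.15,0],[0,0,0,0,0,0.15,0],[0,0,0,0,0,0.15,0]],
  ],
)

```text
time: 38.6
tcp_pos: [0.5797, 0.1087, 0.0817]
orientation: [[0.65, 0.76, 0.008], [0.76, -0.65, 0.006], [0.01, 0.002, -1.0]]
force: [9.2, 2.0, -6.2]
width: 0.0542
grasp_force: 60.0
```

```bash
python3 o.py
```

```text
38.6 [0.5797 0.1087 0.0817] [ 9.2  2.  -6.2] [ 0.64 -1.75  1.53] q7 -1.409 yaw 49.5 0.0542
```

>>> arm_command(
  motion=[
    [[0,0,0,0,0,0,1],[0,0,0,0,0,0,1],[0,0,0,0,0,0,1],[0,0,0,0,0,0,1],[0,0,0,0,0,0,1]],
  ],
)

```text
time: 39.1
tcp_pos: [0.5755, 0.1053, 0.0814]
orientation: [[0.65, 0.76, -0.001], [0.76, -0.65, -0.0], [-0.001, -0.001, -1.0]]
force: [-0.0, -0.2, -0.1]
width: 0.088
grasp_force: 0.0
```

>>> arm_command(
  motion=[
    [[0,0,0,0,0,0,1],[0,0,-0.2,0,0,0,1],[0,0,-0.5,0,0,0,1],[0,0,-0.8,0,0,0,1],[0,0,-1,0,0,0,1]],
  ],
)

```text
time: 39.6
tcp_pos: [0.5765, 0.1057, 0.2039]
orientation: [[0.65, 0.76, 0.002], [0.76, -0.65, 0.001], [0.002, 0.001, -1.0]]
force: [0.1, 0.4, 0.0]
width: 0.0879
grasp_force: 0.0
```

>>> arm_command(
  motion=[
    [[-0.2,0.2,-0.1,0,0,0,1],[-0.4,0.4,-0.2,0,0,0,1],[-0.6,0.6,-0.2,0,0,0,1],[-0.6,0.8,-0.2,0,0,0,1],[-0.6,0.8,-0.2,0,0,0,1]],
  ],
)

```text
time: 40.1
tcp_pos: [0.6038, -0.016, 0.2254]
orientation: [[0.654, 0.756, 0.002], [0.756, -0.654, -0.002], [-0.001, 0.003, -1.0]]
force: [-0.3, 0.4, 1.0]
width: 0.0879
grasp_force: 0.0
```

```bash
python3 o.py; python3 pc.py 11 .09 .16
python3 - <<'E'
from meas import *
s=load("side11");t=load("top11")
print(orange_tops(t),orange_tops(s))
cv2.imwrite("pics/b11.png",np.hstack([cv2.resize(s["frame"][180:345,210:430,::-1],(480,360),interpolation=cv2.INTER_CUBIC),cv2.resize(s["frame"][290:340,235:285,::-1],(320,360),interpolation=cv2.INTER_CUBIC)]))
E
```

```text
40.1 [ 0.6038 -0.016   0.2254] [-0.3  0.4  1. ] [-0.03  0.03  0.01] q7 -1.101 yaw 49.1 0.0879
top [228 226   5   6  24] [230.1 228.3] [0.5733 0.1034 0.1327] z [0.1111 0.145 ]
   z 0.113 [0.5771 0.1022] 4
   z 0.129 [0.5712 0.1018] 7
   z 0.14 [0.5735 0.1052] 12
side [254 295   8  15  76] [257.4 302.1] [0.5753 0.1082 0.1213] z [0.1019 0.1396]
   z 0.103 [0.5739 0.1058] 12
   z 0.117 [0.5754 0.1093] 19
   z 0.134 [0.5751 0.1083] 26
[(array([ 465.7, -542.5,   23.6,   52.5,   24.5]), array([ 0.4655, -0.5422,  0.0699]), np.int32(78)), (array([ 403.4, -345.3,   56.3,   23.2,    9.9]), array([ 0.4032, -0.3452,  0.0728]), np.int32(103))] [(array([ 470.3, -541.5,   23.8,   61.7,   24. ]), array([ 0.4701, -0.5409,  0.0696]), np.int32(69)), (array([ 407.3, -344.5,   54.7,   31.1,    5.8]), array([ 0.4066, -0.3431,  0.0721]), np.int32(129))]
```

View pics/b11.png

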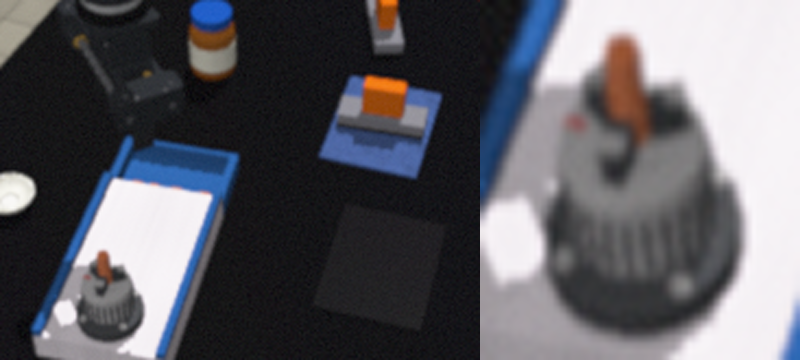

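```bash
python3 - <<'E'
from h import *
for n in("side10","side11","top11","top7","side9"):
    c=load(n);f=c["frame"].astype(int);P=cloud(c)
    m=(f[...,0]-f[...,1]>30)&(abs(f[...,1]-f[...,2])<28)&(np.hypot(P[...,0]-.576,P[...,1]-.105)<.04)&(P[...,2]>.08)&(P[...,2]<.102)
    vv,uu=np.nonzero(m); r=[]
    for u,v in zip(uu,vv):
        q=plane(c,u,v,.094)[:2]-[.5755,.1055]; w=P[v,u]
        r.append((u,v,f[v,u].tolist(),(np.hypot(*q)*1e3).round(),np.degrees(np.arctan2(q[1],q[0])).round(),w[2].round(3)))
    print(n,[x for x in r if x[3]>15])
E
```

```text
side10 [(np.int64(267), np.int64(310), [162, 117, 119], np.float64(20.0), np.float64(-167.0), np.float64(0.094)), (np.int64(268), np.int64(310), [188, 134, 134], np.float64(22.0), np.float64(-166.0), np.float64(0.093)), (np.int64(267), np.int64(311), [188, 155, 156], np.float64(21.0), np.float64(-175.0), np.float64(0.093)), (np.int64(268), np.int64(311), [201, 151, 150], np.float64(23.0), np.float64(-174.0), np.float64(0.098)), (np.int64(269), np.int64(311), [186, 144, 145], np.float64(25.0), np.float64(-172.0), np.float64(0.091))]
side11 [(np.int64(255), np.int64(305), [104, 65, 49], np.float64(16.0), np.float64(-26.0), np.float64(0.102)), (np.int64(249), np.int64(306), [141, 103, 105], np.float64(26.0), np.float64(3.0), np.float64(0.091)), (np.int64(250), np.int64(306), [133, 98, 100], np.float64(24.0), np.float64(1.0), np.float64(0.094)), (np.int64(249), np.int64(307), [138, 102, 103], np.float64(25.0), np.float64(9.0), np.float64(0.093)), (np.int64(250), np.int64(307), [134, 93, 95], np.float64(22.0), np.float64(8.0), np.float64(0.094))]
top11 []
top7 []
side9 [(np.int64(267), np.int64(310), [164, 120, 119], np.float64(20.0), np.float64(-167.0), np.float64(0.094)), (np.int64(268), np.int64(310), [189, 136, 136], np.float64(22.0), np.float64(-166.0), np.float64(0.096)), (np.int64(269), np.int64(310), [192, 161, 161], np.float64(24.0), np.float64(-165.0), np.float64(0.093)), (np.int64(267), np.int64(311), [186, 155, 155], np.float64(21.0), np.float64(-175.0), np.float64(0.095)), (np.int64(268), np.int64(311), [200, 148, 150], np.float64(23.0), np.float64(-174.0), np.float64(0.093)), (np.int64(269), np.int64(311), [185, 146, 146], np.float64(25.0), np.float64(-172.0), np.float64(0.095))]
```

```bash
python3 -c "
from station import arm;print(arm.job_done())"
```

```text
the job is handed in; nothing more can be done
None
```

The job is handed in (no verdict was returned): all five chips are in the catch tray, the scraper is back on its blue mat, and a copper pin stands upright on the seat, clamped with the sleeve turned to its stop (about 3.2 rad after spring-back); jaw forces could not be measured directly.

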